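# Make up the oil-immersion kit and the culture kit

### The job

Make up two kits from the stock on the worktop: the amber oil bottle and the cream-and-black objective can go into the yellow tray, the pink medium bottle and the small white bottle with the blue cap go into the blue tray. Stand one thing in each pocket, upright on the pocket's floor, either pocket of its tray; never lay or knock anything over on the way, and leave the grey dust blower where it lies.

Things in the scene. Friction and masses are not known exactly. Their poses are not given: they have to be found in the camera images.
- oil: amber-brown bottle with black cap, 46 mm diameter, 95 mm high with its cap (fixed); straight body, good to grip from 15 to 60 mm up. Loose, upright, 85 to 150 g. Origin: centre of its underside; z up
- can: objective can, a plain cylinder, cream above and black below, 40 mm diameter, 61 mm high, can be gripped anywhere on its height. Loose, upright, 65 to 115 g. Origin: centre of its underside; z up
- medium: pink bottle with white cap, 42 mm diameter, 87 mm high with its cap (fixed); straight body, good to grip from 15 to 55 mm up. Loose, upright, 60 to 110 g. Origin: centre of its underside; z up
- buffer: small white bottle with blue cap, 34 mm diameter, 65 mm high with its cap (fixed); straight body, good to grip from 10 to 40 mm up. Loose, upright, 45 to 80 g. Origin: centre of its underside; z up
- tray_blue: fixed blue plastic kit tray, 70 x 142 mm, rim 14 mm high. Two square pockets, 62 mm wide inside, side by side along the tray's y axis (the long one): pocket centres at y = +36 mm and y = -36 mm, x = 0, each marked by a white dot; pocket floor 4 mm up; a 10 mm wide bar, as high as the rim, parts them. Origin: centre of the underside, on the worktop; z up
- tray_yellow: fixed yellow plastic kit tray, 70 x 142 mm, rim 14 mm high. Two square pockets, 62 mm wide inside, side by side along the tray's y axis (the long one): pocket centres at y = +36 mm and y = -36 mm, x = 0, each marked by a white dot; pocket floor 4 mm up; a 10 mm wide bar, as high as the rim, parts them. Origin: centre of the underside, on the worktop; z up
- blower: dust blower lying on the worktop, belongs to no kit: dark grey rubber bulb 42 mm across, 44 mm high, with a thin red nozzle, 107 mm long in all. Loose; not to be moved. Origin: under its middle; its y axis runs from the nozzle to the bulb (bulb centre at y = +23 mm)
- obstacle (a point): top of the fixed black micromanipulator that stands in the middle of the worktop (a point at x 0.53, y -0.09, z 0.38 m, always). It fills about x 0.43 to 0.60, y -0.17 to 0 m and rises to this height: carry things past it on the robot's side (tool at x 0.36 m while y is -0.12 to -0.08 m, 0.25 m up) or above it. The injector on the near left plate is 0.20 m high, the microscope begins at x 0.52 m

How it is judged:
At the end, for the whole second after the job is handed in: oil bottle and can in the yellow tray, pink and white bottle in the blue one, each standing on a pocket's floor (within 22 mm of the tray's long centre line, 60 mm of its middle, underside 1 to 8 mm above the tray's), upright within 0.12 rad, released and at rest (x of oil in the frame of tray_yellow between -0.022 and 0.022 m and y of oil in the frame of tray_yellow between -0.06 and 0.06 m and z of oil in the frame of tray_yellow between 0.001 and 0.008 m and angle between each of oil, can, medium, buffer's own z axis and vertical below 0.12 rad and linear speed of each of oil, can, medium, buffer below 0.02 m/s and x of can in the frame of tray_yellow between -0.022 and 0.022 m and y of can in the frame of tray_yellow between -0.06 and 0.06 m and z of can in the frame of tray_yellow between 0.001 and 0.008 m and x of medium in the frame of tray_blue between -0.022 and 0.022 m and y of medium in the frame of tray_blue between -0.06 and 0.06 m and z of medium in the frame of tray_blue between 0.001 and 0.008 m and x of buffer in the frame of tray_blue between -0.022 and 0.022 m and y of buffer in the frame of tray_blue between -0.06 and 0.06 m and z of buffer in the frame of tray_blue between 0.001 and 0.008 m); the robot touches nothing.
It fails at once if the oil bottle is tipped over (more than 0.6 rad) (angle between oil's own z axis and vertical above 0.6 rad).
It fails at once if the objective can is tipped over (more than 0.6 rad) (angle between can's own z axis and vertical above 0.6 rad).
It fails at once if the pink bottle is tipped over (more than 0.6 rad) (angle between medium's own z axis and vertical above 0.6 rad).
It fails at once if the white bottle is tipped over (more than 0.6 rad) (angle between buffer's own z axis and vertical above 0.6 rad).
It fails at once if the dust blower is moved by more than 30 mm (distance of blower from where it was at the start of the episode above 0.03 m).
It also fails if it takes over 128 s, if anything falls off the work surface, if the arm or the gripper's body presses on something with over 40 N, if the wrist force passes 120 N, or if a joint passes its speed limit or range.

### The arm

A 7-joint arm with a two-finger parallel gripper is mounted at the origin on a cart in front of the work surface, level with it; the furniture and walls round the work are solid. World frame = base frame: x ahead of the robot, y to its left, z up, the work surface at z = 0. Lengths are in m, angles in rad, forces in N, time in s.
With the tool pointing down it reaches from about 0.35 to 0.9 m from the base axis. Payload 8.1 kg.
Tool frame: the origin (TCP) lies midway between the tips of the shut fingers; the grasp point (between the pads) lies 19 mm behind it; z points along the fingers, y is the direction in which the jaws open and shut (so a half turn about z gives the same grasp; the last joint's range is limited). The gripper opens to 85 mm and grips with 20 to 120 N. Pads are 22 mm wide; open, the fingers measure 114 mm over their backs; the gripper's body (76 mm by 85 mm) begins 54 mm behind the grasp point. The pads swing forward as they close: fully open they stand 13 mm farther back than shut.
Start: joints at [-1.303, 0.434, 0.025, 1.573, -0.012, 1.134, -0.075], TCP at [0.227, 0.583, 0.231] pointing down, gripper open.
Joint ranges: [-2.62, 2.62], [-0.44, 2.09], [-1.27, 1.32], [0.08, 2.57], [-1.32, 4.46], [0.12, 2], [-2.74, 2.74]. Speed limits (rad/s): [2.22, 2.22, 3.01, 3.01, 3.14, 3.14, 3.14].

### API

Orientations are given as a unit quaternion [w, x, y, z].
In Python, from station import r gives the robot as it stands.
- The arm moves only by the tool jog_arm, never from a script. Its argument "plan" is a list of rows, each an object with "slide": the shift along the tool's x, y, z normalised to -1 to 1, where 1 is 0.5 m, a list of three; "angular": the turn, a rotation vector about the tool's x, y, z normalised to -1 to 1, where 1 is pi/2 rad, a list of three; "fingers": the closure, from -1 (fully open) to 1 (shut). A call has 1 to 8 rows; each row is the pose to reach, as a shift and turn from the pose commanded when the call began, along the tool's axes at that moment; what a row does not reach only later rows make up. A row lasts 1/12 s, in which the tool goes at most 41.7 mm and 7.16 degrees, less where a joint would pass 70% of its speed; a pose out of reach is approached as far as the arm can. A call with a number of a shift or a turn outside -1 to 1 is refused whole. A call with a gripper value outside its range is refused whole. The fingers move at their own pace and stop on an object; "grip_force" is the grip in N (left out, the last holds). Time passes only in rows, so rows that repeat a pose let the fingers close. It gives the time, the measured TCP pose, the force and the opening at its end, in the units of the state.
- r.read_state(): the state, without advancing time (a new reading comes with each control period).
- r.read_camera(name): name is "scene" or "side" or "wrist"; returns a dict with "frame" (400x640x3 uint8, red, green, blue), "mtx" (3x3 intrinsics, pixels), "R" (3x3) and "t" (3): a world point X has camera coordinates R X + t. Camera axes: x right, y down, z forward; pixel columns grow to the right and rows downward; lengths in m; the calibration is good to about 2 mm. The wrist camera is an equidistant fisheye: a pixel r from the principal point sees the ray r / f radians off the axis. A picture is of the moment at which its call begins. There is no depth.
- r.finish_job(): hands the job in, once; it reports no verdict.
Trained networks look in a picture, given as the dict that the camera call returned (one of the last four; its "shot" number tells which), for a name from the list of things; names that differ only in an ending like _2 or _b are one class to them, and where a whole thing is asked for, a point or a joint stands for the part that bears it (a point fixed in the world has none). Each returns a list of dicts, best first, with "p" (0 to 1); they miss things now and then, are a little off and sometimes report something else, mostly with a low value. They report only what shows in the picture. A call takes as long as a camera call.
- r.masks_of(thing, picture): "mask" (400x640 bool, what is visible of it) and "rect" ([left, top, width, height] in pixels, round what is visible of it).
The state is a dict: "t": time; "joint_pos": joint angles; "qd": joint speeds; "tau": joint torques, N m; "eef_pos": TCP position; "eef_rot": TCP orientation; "force": force on the tool from outside, world axes, zero at the start; "moment": the same for the moment, N m; "grip_width": finger opening in m.
Only numpy, scipy, OpenCV 4.12 (cv2) and the standard library are available. Lean on these libraries where they do the work, as an engineer would, in place of code of your own. Each camera call takes 0.05 s, during which the arm holds its last target.

## Working session

There is one attempt and no reset: what is moved stays moved. The work goes in short steps, Python scripts to look and compute and a tool call to move; the robot and the scene stay as the last step left them, time stands still between calls to the robot, and variables do not carry over. Pictures are saved under pics/ and viewed, and the job is handed in when it is done.

Besides the shell and the picture viewer there is one more tool, called after "Call:" in YAML: its name, and indented under it one key for each argument. jog_arm: Moves the arm, as the interface text tells. Scaled input: -1 to 1 covers 0.5 m each way for a shift and pi/2 rad each way for a turn. Its arguments: {"type":"object","properties":{"plan":{"type":"array"},"grip_force":{"type":"number"}},"required":["plan"]}

```bash
mkdir -p pics; ls; python3 - <<'E'
from station import r
import cv2,numpy as np
s=r.read_state()
for k,v in s.items(): print(k,np.round(v,3))
for n in ["scene","side","wrist"]:
    p=r.read_camera(n); cv2.imwrite(f"pics/a_{n}.png",p["frame"][:,:,::-1]); print(n,p["shot"],np.round(p["mtx"],1).tolist(),np.round(p["R"],3).tolist(),np.round(p["t"],3))
E
```

```text
pics
t 0.0
joint_pos [-1.303  0.435  0.025  1.574 -0.012  1.134 -0.075]
qd [ 0.001 -0.001 -0.001  0.    -0.     0.     0.   ]
tau [ 0.0000e+00 -6.7049e+01  1.0250e+00 -3.1620e+01  1.6000e-02  1.3000e-02
 -0.0000e+00]
eef_pos [0.226 0.582 0.231]
eef_rot [-0.     0.184  0.983 -0.001]
force [0.182 0.199 0.337]
moment [-0.02  -0.025 -0.014]
grip_width 0.085
scene 1 [[521.0, 0.0, 312.4], [0.0, 521.0, 198.6], [0.0, 0.0, 1.0]] [[-0.706, -0.708, -0.024], [-0.298, 0.328, -0.897], [0.642, -0.626, -0.442]] [0.367 0.365 1.098]
side 2 [[495.0, 0.0, 314.5], [0.0, 495.0, 196.7], [0.0, 0.0, 1.0]] [[-0.975, -0.222, 0.003], [-0.128, 0.553, -0.823], [0.181, -0.803, -0.568]] [0.482 0.256 1.569]
wrist 3 [[309.7, 0.0, 315.9], [0.0, 309.7, 205.9], [0.0, 0.0, 1.0]] [[0.362, 0.932, -0.001], [0.882, -0.342, 0.324], [0.302, -0.118, -0.946]] [-0.625 -0.043  0.382]
```

View pics/a_scene.png

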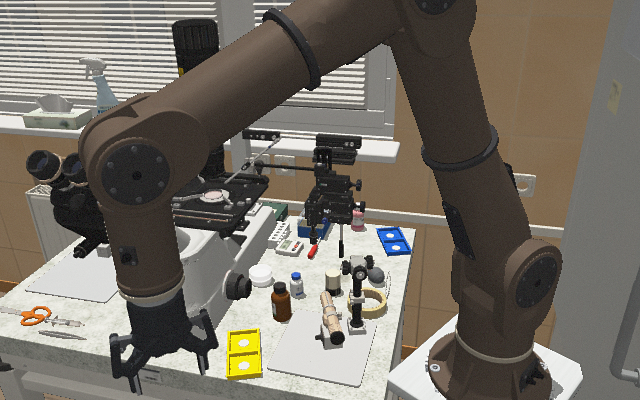

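View pics/a_side.png

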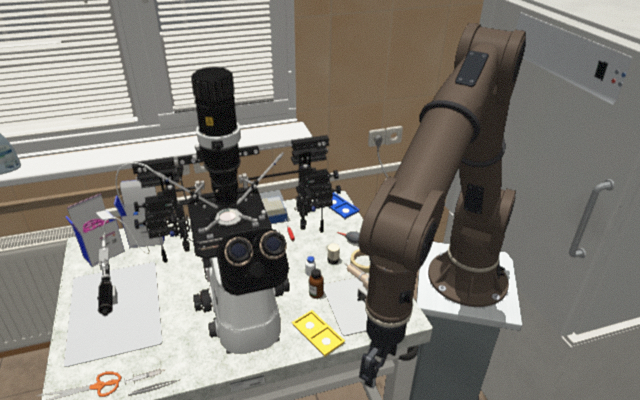

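View pics/a_wrist.png

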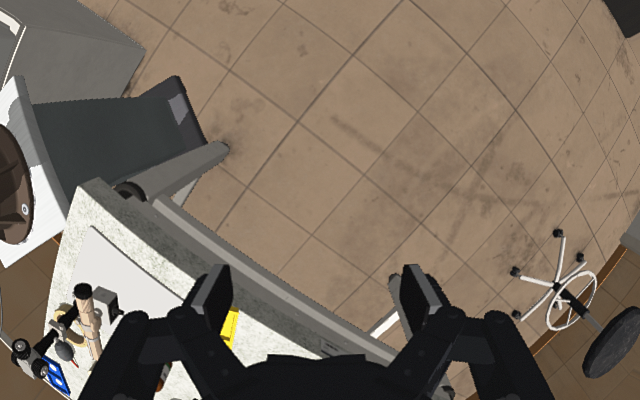

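The scene view shows the yellow tray at about (244,355), the blue tray at (393,241), oil at (281,302), can at (333,282), buffer at (296,285), pink at (357,218) and blower bulb at (376,275). The wrist camera sees mostly floor. Next I fit poses from the masks.

```bash
cat > h.py <<'E'
from station import r
import cv2,numpy as np
from scipy.optimize import minimize
from scipy.spatial.transform import Rotation as Ro
DIM=dict(oil=(.023,.095),can=(.02,.061),medium=(.021,.087),buffer=(.017,.065))
def proj(p,X):
    c=np.atleast_2d(X)@np.array(p["R"]).T+p["t"]; K=np.array(p["mtx"])
    if p.get("fish"):
        rr=np.hypot(c[:,0],c[:,1])+1e-9; th=np.arctan2(rr,c[:,2])
        return np.c_[K[0,0]*th*c[:,0]/rr+K[0,2],K[1,1]*th*c[:,1]/rr+K[1,2]]
    return np.c_[K[0,0]*c[:,0]/c[:,2]+K[0,2],K[1,1]*c[:,1]/c[:,2]+K[1,2]]
def ray(p,uv,z):
    K=np.array(p["mtx"]); d=np.array([(uv[0]-K[0,2])/K[0,0],(uv[1]-K[1,2])/K[1,1]])
    if p.get("fish"):
        th=np.hypot(*d); v=np.r_[np.sin(th)*d/(th+1e-9),np.cos(th)]
    else: v=np.r_[d,1]
    R=np.array(p["R"]); o=-R.T@p["t"]; w=R.T@v
    return o+w*(z-o[2])/w[2]
def cam(n,save=None):
    p=r.read_camera(n); p["fish"]=n=="wrist"; p["n"]=n
    if save: cv2.imwrite(f"pics/{save}.png",p["frame"][:,:,::-1])
    return p
A=np.linspace(0,2*np.pi,40,endpoint=False)
def sil(p,thing,q,z0=0):
    if thing in DIM:
        R,H=DIM[thing]
        if thing=="can": prof=[(R,0),(R,H)]
        else: prof=[(R,0),(R,.72*H),(.6*R,H)]
        P=np.concatenate([np.c_[q[0]+a*np.cos(A),q[1]+a*np.sin(A),0*A+z0+b] for a,b in prof])
    else:
        c,s=np.cos(q[2]),np.sin(q[2])
        P=np.array([[q[0]+c*x-s*y,q[1]+s*x+c*y,z] for x in(-.035,.035) for y in(-.071,.071) for z in(0,.014)])
    S=8; m=np.zeros((400*1,640*1),np.uint8)
    h=cv2.convexHull(proj(p,P).astype(np.float32))[:,0]
    return h
def fit(thing,obs,z0=0):
    # obs list of (pic,mask,rect)
    F=4
    if thing in DIM:
        q0=np.mean([ray(p,(x[0]+x[2]/2,x[1]+x[3]/2),z0+DIM[thing][1]*.45)[:2] for p,m,x in obs],0); starts=[q0]
    else:
        q0=np.mean([ray(p,(np.argwhere(m).mean(0)[::-1]),.008)[:2] for p,m,x in obs],0); starts=[np.r_[q0,a] for a in np.arange(-1.5,1.6,.3)]
    dat=[]
    for p,m,x in obs:
        x=np.array(x).astype(int); l,t=max(x[0]-12,0),max(x[1]-12,0); w,hh=x[2]+24,x[3]+24
        M=cv2.resize(m[t:t+hh,l:l+w].astype(np.float32),None,fx=F,fy=F,interpolation=cv2.INTER_LINEAR)>.5
        dat.append((p,M,l,t))
    def cost(q):
        s=0
        for p,M,l,t in dat:
            h=(sil(p,thing,q,z0)+.5-[l,t])*F-.5; im=np.zeros(M.shape,np.uint8)
            cv2.fillConvexPoly(im,np.round(h*16).astype(np.int32),1,shift=4)
            s+=1-(M&(im>0)).sum()/max(1,(M|(im>0)).sum())
        return s/len(dat)
    best=None
    for q in starts:
        d=np.eye(len(q))*([.008,.008,.15][:len(q)])[0:1] if len(q)==2 else np.diag([.008,.008,.15])
        o=minimize(cost,q,method="Nelder-Mead",options=dict(initial_simplex=np.vstack([q,q+d]),xatol=1e-4,fatol=1e-4))
        if best is None or o.fun<best.fun: best=o
    return best.x,1-best.fun
def find(things,cams,z0=0,save=None):
    pics=[cam(n,f"{save}_{n}" if save else None) for n in cams]
    for t in things:
        obs=[]
        for p in pics:
            d=r.masks_of(t,p)
            if d:
                b=d[0]; obs.append((p,np.array(b["mask"]),b["rect"])); 
                q,i=fit(t,[obs[-1]],z0); print(t,p["n"],"p%.2f"%b["p"],b["rect"],np.round(q,4),"iou %.2f"%i)
        if len(obs)>1:
            q,i=fit(t,obs,z0); print("  BOTH",t,np.round(q,4),"iou %.2f"%i)
    return pics
E
python3 - <<'E'
from h import *
pics=find(["oil","can","medium","buffer","tray_yellow","tray_blue"],["scene","side"])
for p in pics:
    for d in r.masks_of("blower",p)[:2]:
        x=d["rect"]; print("blower",p["n"],d["p"],x,ray(p,(x[0]+x[2]/2,x[1]+x[3]/2),.02))
print(r.read_state()["t"])
for p in pics:
    f=p["frame"][:,:,::-1]; l,t=(210,200) if p["n"]=="scene" else (270,180)
    cv2.imwrite(f"pics/z_{p['n']}.png",cv2.resize(f[t:t+190,l:l+220],None,fx=3,fy=3,interpolation=cv2.INTER_CUBIC))
E
```

```text
oil scene p0.89 [272.1, 283.3, 20.7, 40.2] [0.452  0.1756] iou 0.88
oil side p0.79 [310.1, 268.2, 14.1, 29.6] [0.4513 0.1728] iou 0.92
  BOTH oil [0.4512 0.175 ] iou 0.90
can scene p0.59 [322.2, 268.3, 17.7, 26.7] [0.4285 0.0158] iou 0.84
can side p0.77 [326.1, 244.7, 12.7, 21.2] [0.4283 0.0175] iou 0.91
  BOTH can [0.4275 0.0169] iou 0.87
medium scene p0.68 [350.3, 207.0, 13.7, 23.0] [ 0.6041 -0.2842] iou 0.60
medium side p0.19 [329.3, 192.6, 31.3, 25.4] [ 0.4469 -0.234 ] iou 0.47
  BOTH medium [ 0.4479 -0.2354] iou 0.23
buffer scene p0.82 [292.8, 270.1, 13.2, 28.1] [0.4905 0.0882] iou 0.89
buffer side p0.58 [303.1, 256.5, 11.5, 23.0] [0.4897 0.0866] iou 0.82
  BOTH buffer [0.4892 0.0888] iou 0.85
tray_yellow scene p0.55 [227.4, 326.3, 34.1, 56.4] [0.4132 0.3237 0.9051] iou 0.94
tray_yellow side p0.97 [292.9, 313.0, 51.6, 42.0] [0.4128 0.323  0.9119] iou 0.97
  BOTH tray_yellow [0.4128 0.3231 0.9106] iou 0.96
tray_blue scene p0.88 [378.0, 226.7, 32.6, 28.5] [ 0.4644 -0.288   0.889 ] iou 0.95
tray_blue side p0.64 [328.8, 191.6, 31.1, 24.1] [ 0.4629 -0.2899  0.8748] iou 0.75
  BOTH tray_blue [ 0.4639 -0.2884  0.8904] iou 0.84
blower scene 0.52 [366.1, 264.4, 18.8, 17.6] [ 0.38128178 -0.10131479  0.02      ]
blower side 0.48 [344.3, 230.9, 12.4, 12.1] [ 0.38873874 -0.09347376  0.02      ]
0.95
```

View pics/z_scene.png

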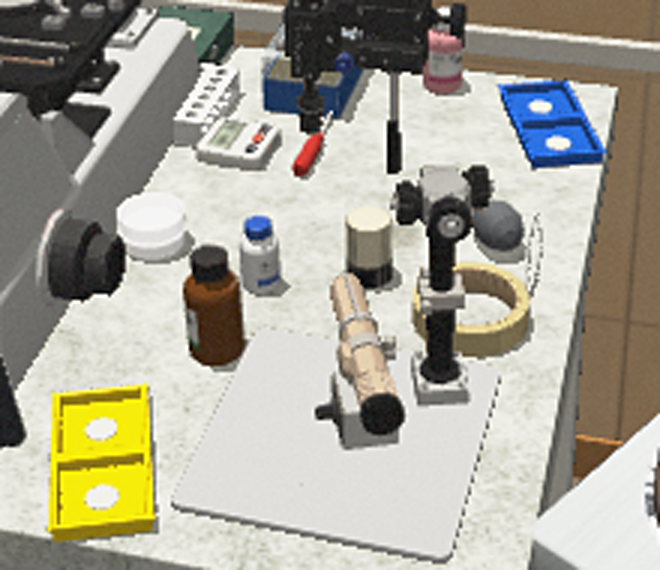

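View pics/z_side.png

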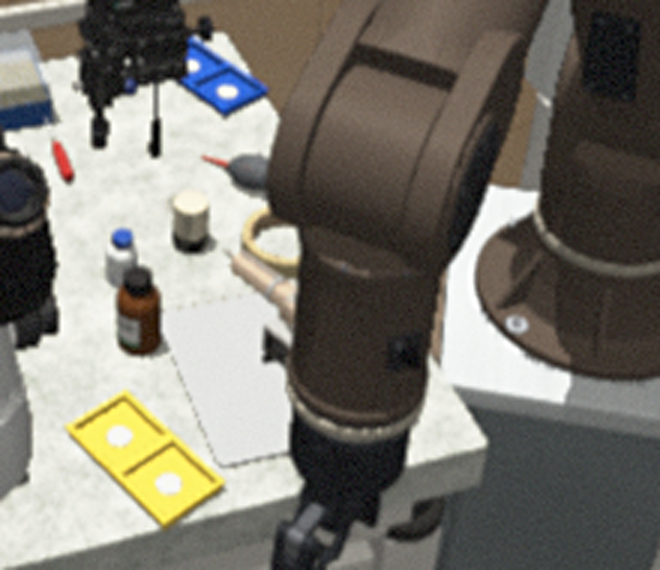

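```bash
python3 - <<'E'
from h import *
p=cam("scene"); q=cam("side")
def Z(u,v):return (210+u/3,200+v/3)
for n,u,v,z in [("inj foot",440,392,.01),("inj head",450,205,.17),("inj clampL",405,200,.17),("inj clampR",480,185,.17),("syr front",382,412,.05),("syr tip",347,285,.08),("knob",75,260,.08),("knobfront",105,262,.08),("dish",152,240,.01),("rod bottom",393,170,.1),("rod bottom",393,170,.05),("tape",470,330,.01)]:
    print(n,z,ray(p,Z(u,v),z).round(3))
# triangulation side: rod bottom zoom side (155,150)
def tri(a,b):
    o=[];
    for c,uv in((p,a),(q,b)):
        K=np.array(c["mtx"]);R=np.array(c["R"]);d=R.T@np.r_[(uv[0]-K[0,2])/K[0,0],(uv[1]-K[1,2])/K[1,1],1];d/=np.linalg.norm(d);o.append((-R.T@c["t"],np.eye(3)-np.outer(d,d)))
    return np.linalg.solve(o[0][1]+o[1][1],o[0][1]@o[0][0]+o[1][1]@o[1][0])
print("rod",tri(Z(393,170),(270+155/3,180+153/3)))
print("knob",tri(Z(75,260),(204,298)))
c=np.array(q["frame"])[:,:,::-1]
cv2.imwrite("pics/zk.png",cv2.resize(c[200:360,180:340],None,fx=4,fy=4))
E
```

```text
inj foot 0.01 [0.275 0.099 0.01 ]
inj head 0.17 [0.284 0.081 0.17 ]
inj clampL 0.17 [0.312 0.099 0.17 ]
inj clampR 0.17 [0.285 0.045 0.17 ]
syr front 0.05 [0.261 0.18  0.05 ]
syr tip 0.08 [0.356 0.117 0.08 ]
knob 0.08 [0.538 0.243 0.08 ]
knobfront 0.08 [0.518 0.228 0.08 ]
dish 0.01 [0.595 0.122 0.01 ]
rod bottom 0.1 [ 0.42  -0.006  0.1  ]
rod bottom 0.05 [ 0.472 -0.064  0.05 ]
tape 0.01 [0.307 0.025 0.01 ]
rod [ 0.48794787 -0.08183633  0.03604312]
knob [ 0.91867534  0.00663777 -0.26182968]
```

View pics/zk.png

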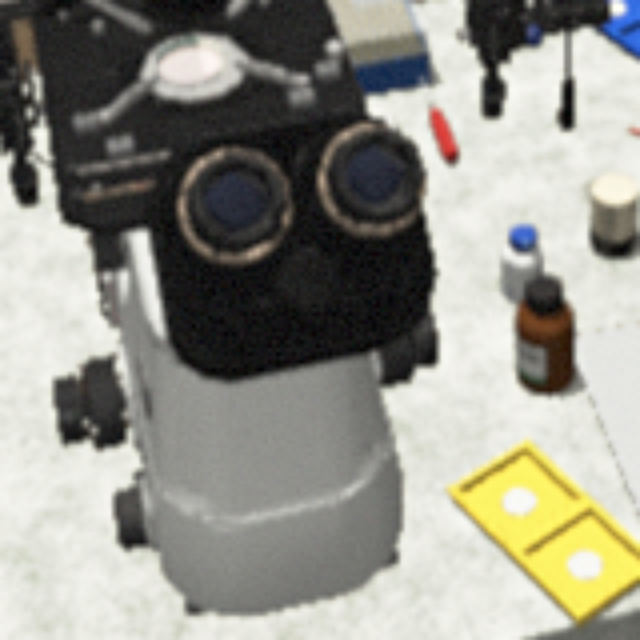

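```bash
cat > g.py <<'E'
from h import *
import sys
def go(*T,az=None):
    """T: world targets; az: jaw azimuth deg (mod 180)"""
    s=r.read_state(); p=np.array(s["eef_pos"]); w,x,y,z=s["eef_rot"]; R=Ro.from_quat([x,y,z,w]); M=R.as_matrix()
    cur=np.degrees(np.arctan2(M[1,1],M[0,1])); print("t %.2f"%s["t"],"pos",p.round(4),"jawaz %.1f"%cur,"tilt %.2f"%np.degrees(np.arccos(-M[2,2])),"F",np.round(s["force"],1),"w %.4f"%s["grip_width"],"j",np.round(s["joint_pos"],2))
    if az is None: az=cur
    az=cur+(az-cur+90)%180-90
    a=np.radians(az); yt=np.array([np.cos(a),np.sin(a),0]); zt=np.array([0,0,-1]); Rt=np.c_[np.cross(yt,zt),yt,zt]
    rv=Ro.from_matrix(M.T@Rt).as_rotvec()/(np.pi/2)
    for t in T:
        d=M.T@(np.array(t)-p)/.5; print("target",t,"slide",d.round(3).tolist(),"ang",rv.round(3).tolist(),"rows %.1f"%max(np.linalg.norm(d)*.5/.0417,np.linalg.norm(rv)*90/7.16))
E
python3 -c "
from g import *
go((.451,.175,.231),az=52)"
```

```text
t 1.05 pos [0.2265 0.5825 0.2313] jawaz 68.8 tilt 0.00 F [-0.6 -0.2 -0.2] w 0.0851 j [-1.3   0.43  0.02  1.57 -0.01  1.13 -0.08]
target (0.451, 0.175, 0.231) slide [-0.714, -0.597, 0.001] ang [0.0, 0.0, 0.186] rows 11.2
```

Call:
jog_arm:
  plan:
    - {"slide":[-0.06,-0.05,0],"angular":[0,0,0.04],"fingers":-1}
    - {"slide":[-0.12,-0.1,0],"angular":[0,0,0.08],"fingers":-1}
    - {"slide":[-0.18,-0.15,0],"angular":[0,0,0.12],"fingers":-1}
    - {"slide":[-0.24,-0.2,0],"angular":[0,0,0.16],"fingers":-1}
    - {"slide":[-0.3,-0.25,0],"angular":[0,0,0.186],"fingers":-1}
    - {"slide":[-0.36,-0.3,0],"angular":[0,0,0.186],"fingers":-1}
    - {"slide":[-0.42,-0.35,0],"angular":[0,0,0.186],"fingers":-1}
    - {"slide":[-0.48,-0.4,0],"angular":[0,0,0.186],"fingers":-1}
  grip_force: 40

```text
t: 1.72
eef_pos: [0.3783, 0.3074, 0.2316]
eef_rot: [0.0, 0.325, 0.946, 0.0]
force: [1.3, 0.8, 0.4]
grip_width: 0.0852
```

```bash
python3 -c "
from g import *
go((.451,.175,.231),az=52)"
```

```text
t 1.72 pos [0.3783 0.3074 0.2316] jawaz 52.0 tilt 0.04 F [1.3 0.8 0.4] w 0.0852 j [-0.95  0.21  0.19  1.91 -0.04  1.03  0.17]
target (0.451, 0.175, 0.231) slide [-0.278, -0.119, 0.001] ang [0.0, -0.0, 0.0] rows 3.6
```

Call:
jog_arm:
  plan:
    - {"slide":[-0.07,-0.03,0],"angular":[0,0,0],"fingers":-1}
    - {"slide":[-0.14,-0.06,0],"angular":[0,0,0],"fingers":-1}
    - {"slide":[-0.21,-0.09,0],"angular":[0,0,0],"fingers":-1}
    - {"slide":[-0.278,-0.119,0],"angular":[0,0,0],"fingers":-1}
    - {"slide":[-0.278,-0.119,0.06],"angular":[0,0,0],"fingers":-1}
    - {"slide":[-0.278,-0.119,0.12],"angular":[0,0,0],"fingers":-1}
    - {"slide":[-0.278,-0.119,0.12],"angular":[0,0,0],"fingers":-1}

```text
t: 2.3
eef_pos: [0.4482, 0.1749, 0.1675]
eef_rot: [-0.002, 0.326, 0.945, -0.002]
force: [-2.0, -0.8, -0.7]
grip_width: 0.0854
```

```bash
python3 -c "
from g import *
go((.451,.175,.029))
find(['oil','can','buffer'],['wrist','scene','side'],save='b')
"
```

```text
t 2.30 pos [0.4482 0.1749 0.1675] jawaz 51.9 tilt 0.38 F [-2.  -0.8 -0.7] w 0.0854 j [-0.7   0.28  0.27  2.01 -0.1   0.87  0.53]
target (0.451, 0.175, 0.029) slide [-0.005, 0.005, 0.277] ang [-0.004, -0.002, -0.0] rows 3.3
oil wrist p0.94 [294.7, 165.9, 51.7, 73.4] [0.4516 0.1773] iou 0.94
oil scene p0.71 [272.5, 285.0, 20.9, 38.1] [0.4536 0.1742] iou 0.83
oil side p0.74 [310.7, 266.8, 11.4, 30.0] [0.4514 0.1705] iou 0.80
  BOTH oil [0.4514 0.177 ] iou 0.85
can wrist p0.66 [168.3, 239.0, 52.3, 56.1] [0.4292 0.0181] iou 0.83
can scene p0.60 [324.5, 268.2, 15.3, 26.9] [0.4289 0.0163] iou 0.93
can side p0.49 [326.8, 242.7, 10.2, 24.4] [0.4275 0.0164] iou 0.92
  BOTH can [0.4283 0.0167] iou 0.89
buffer wrist p0.59 [257.8, 245.3, 39.2, 51.5] [0.4902 0.09  ] iou 0.95
buffer scene p0.57 [290.8, 271.8, 13.7, 24.1] [0.4923 0.0865] iou 0.88
buffer side p0.62 [304.1, 255.4, 10.6, 20.4] [0.4895 0.0876] iou 0.68
  BOTH buffer [0.4898 0.0898] iou 0.83
```

View pics/b_wrist.png

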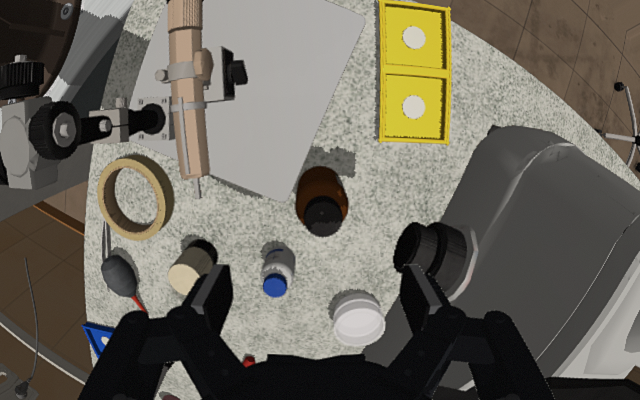

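```bash
python3 -c "
from g import *
P=[cam('wrist'),cam('scene'),cam('side')]
for z in(.05,.07,.09,.11): print(z,[ray(p,u,z)[:2].round(3) for p,u in zip(P,[(397,250),(251,287),(289,284)])])
from h import *
for p,u in zip(P,[(397,250),(251,287),(289,284)]): pass
go((.4515,.176,.029),az=80)
go((.4515,.176,.029),az=110)
"
```

```text
0.05 [array([0.542, 0.208]), array([0.543, 0.193]), array([0.526, 0.203])]
0.07 [array([0.53 , 0.209]), array([0.52 , 0.209]), array([0.52 , 0.222])]
0.09 [array([0.518, 0.211]), array([0.498, 0.225]), array([0.515, 0.241])]
0.11 [array([0.506, 0.212]), array([0.475, 0.242]), array([0.509, 0.261])]
t 3.05 pos [0.4506 0.1767 0.1714] jawaz 52.0 tilt 0.01 F [-0.3  0.3  0.9] w 0.0857 j [-0.71  0.27  0.27  2.   -0.09  0.88  0.53]
target (0.4515, 0.176, 0.029) slide [-0.002, -0.0, 0.285] ang [0.0, 0.0, -0.311] rows 3.9
t 3.05 pos [0.4506 0.1767 0.1714] jawaz 52.0 tilt 0.01 F [-0.3  0.3  0.9] w 0.0857 j [-0.71  0.27  0.27  2.   -0.09  0.88  0.53]
target (0.4515, 0.176, 0.029) slide [-0.002, -0.0, 0.285] ang [0.0, 0.0, -0.644] rows 8.1
```

Call:
jog_arm:
  plan:
    - {"slide":[-0.002,0,0],"angular":[0,0,-0.08],"fingers":-1}
    - {"slide":[-0.002,0,0.03],"angular":[0,0,-0.16],"fingers":-1}
    - {"slide":[-0.002,0,0.08],"angular":[0,0,-0.24],"fingers":-1}
    - {"slide":[-0.002,0,0.13],"angular":[0,0,-0.311],"fingers":-1}
    - {"slide":[-0.002,0,0.18],"angular":[0,0,-0.311],"fingers":-1}
    - {"slide":[-0.002,0,0.235],"angular":[0,0,-0.311],"fingers":-1}
    - {"slide":[-0.002,0,0.285],"angular":[0,0,-0.311],"fingers":-1}
    - {"slide":[-0.002,0,0.285],"angular":[0,0,-0.311],"fingers":-1}

```text
t: 3.72
eef_pos: [0.449, 0.1749, 0.0252]
eef_rot: [-0.003, 0.087, 0.996, -0.002]
force: [-0.5, -1.4, 0.2]
grip_width: 0.0855
```

Call:
jog_arm:
  plan:
    - {"slide":[0,0,0],"angular":[0,0,0],"fingers":-0.5}
    - {"slide":[0,0,0],"angular":[0,0,0],"fingers":0}
    - {"slide":[0,0,0],"angular":[0,0,0],"fingers":0.3}
    - {"slide":[0,0,0],"angular":[0,0,0],"fingers":1}
    - {"slide":[0,0,0],"angular":[0,0,0],"fingers":1}
    - {"slide":[0,0,0],"angular":[0,0,0],"fingers":1}
    - {"slide":[0,0,0],"angular":[0,0,0],"fingers":1}
    - {"slide":[0,0,0],"angular":[0,0,0],"fingers":1}

```text
t: 4.38
eef_pos: [0.4525, 0.1767, 0.0305]
eef_rot: [0.001, 0.087, 0.996, 0.001]
force: [-0.9, -0.4, 6.0]
grip_width: 0.0442
```

```bash
python3 -c "
from g import *
cam('wrist','c_wrist')
go((.4515,.176,.029),(.4515,.176,.15))"
```

```text
t 4.43 pos [0.4525 0.1767 0.0306] jawaz 80.0 tilt 0.18 F [-1.  -0.9  6.3] w 0.0438 j [-0.58  0.49  0.12  2.12 -0.12  0.53  1.03]
target (0.4515, 0.176, 0.029) slide [0.002, -0.002, 0.003] ang [0.001, 0.002, -0.0] rows 0.0
target (0.4515, 0.176, 0.15) slide [0.001, -0.001, -0.239] ang [0.001, 0.002, -0.0] rows 2.9
```

View pics/c_wrist.png

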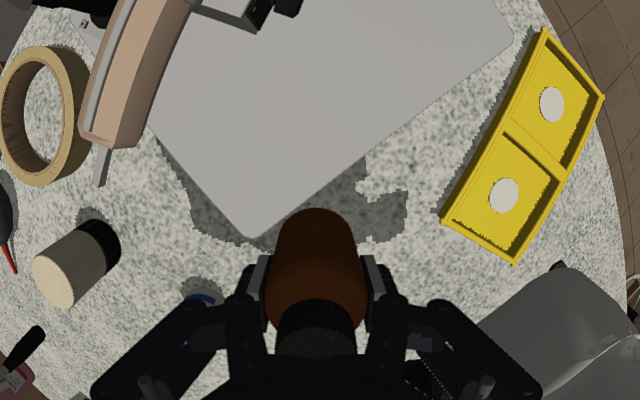

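Call:
jog_arm:
  plan:
    - {"slide":[0,0,-0.02],"angular":[0,0,0],"fingers":1}
    - {"slide":[0,0,-0.05],"angular":[0,0,0],"fingers":1}
    - {"slide":[0,0,-0.09],"angular":[0,0,0],"fingers":1}
    - {"slide":[0,0,-0.13],"angular":[0,0,0],"fingers":1}
    - {"slide":[0,0,-0.17],"angular":[0,0,0],"fingers":1}
    - {"slide":[0,0,-0.2],"angular":[0,0,0],"fingers":1}
    - {"slide":[0,0,-0.2],"angular":[0,0,0],"fingers":1}

```text
t: 5.02
eef_pos: [0.4533, 0.1769, 0.133]
eef_rot: [0.003, 0.087, 0.996, 0.002]
force: [0.7, 0.7, -0.1]
grip_width: 0.0441
```

```bash
python3 -c "
from g import *
find(['tray_yellow'],['wrist','side'],save='d')
go((.4412,.301,.13),(.4412,.301,.035),az=52)"
```

```text
tray_yellow wrist p0.93 [394.9, 46.2, 132.8, 168.3] [0.4136 0.328  0.9174] iou 0.95
t 5.22 pos [0.451  0.1759 0.1287] jawaz 80.0 tilt 0.02 F [-0.4 -0.7 -2. ] w 0.0437 j [-0.61  0.33  0.16  2.04 -0.08  0.77  0.99]
target (0.4412, 0.301, 0.13) slide [0.063, 0.243, -0.003] ang [-0.0, -0.0, 0.311] rows 3.9
target (0.4412, 0.301, 0.035) slide [0.063, 0.243, 0.187] ang [-0.0, -0.0, 0.311] rows 3.9
```

Call:
jog_arm:
  plan:
    - {"slide":[0.01,0.03,0],"angular":[0,0,0.03],"fingers":1}
    - {"slide":[0.02,0.07,0],"angular":[0,0,0.09],"fingers":1}
    - {"slide":[0.03,0.11,0],"angular":[0,0,0.15],"fingers":1}
    - {"slide":[0.04,0.15,0],"angular":[0,0,0.21],"fingers":1}
    - {"slide":[0.05,0.19,0],"angular":[0,0,0.27],"fingers":1}
    - {"slide":[0.06,0.23,0],"angular":[0,0,0.311],"fingers":1}
    - {"slide":[0.063,0.247,0],"angular":[0,0,0.311],"fingers":1}
    - {"slide":[0.063,0.247,0],"angular":[0,0,0.311],"fingers":1}

```text
t: 5.88
eef_pos: [0.4409, 0.3051, 0.1279]
eef_rot: [-0.0, 0.323, 0.946, -0.0]
force: [-0.5, -0.0, -0.8]
grip_width: 0.044
```

```bash
python3 -c "
from g import *
find(['tray_yellow'],['wrist','side','scene'],save='e')
go((.4415,.303,.035),az=52)"
```

```text
tray_yellow wrist p0.65 [264.6, 79.5, 98.2, 159.4] [0.3925 0.3394 0.9349] iou 0.82
tray_yellow side p0.56 [292.6, 311.5, 50.9, 41.2] [ 0.4127  0.3233 -2.2311] iou 0.95
tray_yellow scene p0.95 [225.9, 324.9, 34.7, 55.7] [ 0.4128  0.3225 -2.2645] iou 0.93
  BOTH tray_yellow [0.4118 0.3239 0.9102] iou 0.89
t 6.18 pos [0.4422 0.3016 0.1288] jawaz 51.9 tilt 0.03 F [ 0.  -0.  -0.2] w 0.0443 j [-0.89  0.41  0.26  1.93 -0.14  0.82  0.34]
target (0.4415, 0.303, 0.035) slide [0.003, 0.002, 0.188] ang [-0.0, 0.0, -0.001] rows 2.2
```

View pics/e_wrist.png

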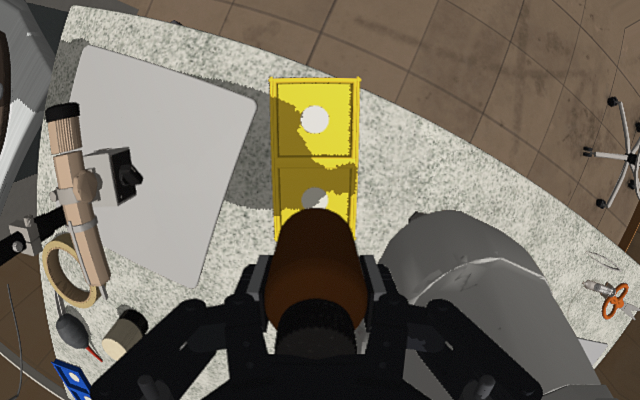

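View pics/e_side.png

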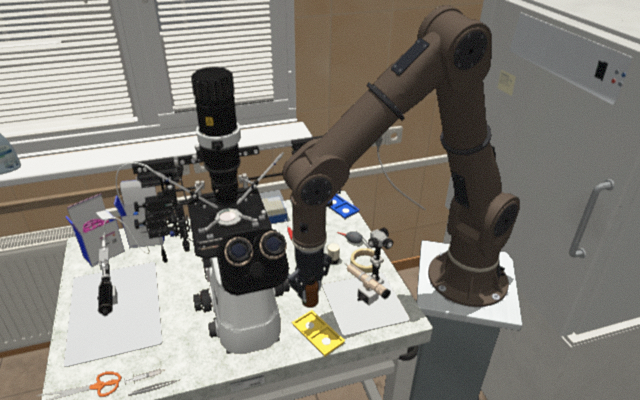

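```bash
python3 -c "
from g import *
p=cam('wrist')
for uv in [(383,250),(395,230),(425,213),(379,275)]: print(uv,[ray(p,uv,z)[:2].round(3) for z in(0,.05,.1,.15)])
for uv in [(315,120),(314,199)]: print(uv,ray(p,uv,.004).round(4))
"
```

```text
(383, 250) [array([0.528, 0.32 ]), array([0.5  , 0.326]), array([0.472, 0.332]), array([0.445, 0.339])]
(395, 230) [array([0.517, 0.342]), array([0.491, 0.344]), array([0.466, 0.346]), array([0.44 , 0.348])]
(425, 213) [array([0.522, 0.376]), array([0.495, 0.372]), array([0.468, 0.368]), array([0.442, 0.364])]
(379, 275) [array([0.55 , 0.301]), array([0.519, 0.311]), array([0.487, 0.32 ]), array([0.455, 0.33 ])]
(315, 120) [0.3868 0.3442 0.004 ]
(314, 199) [0.4424 0.2996 0.004 ]
```

Call:
jog_arm:
  plan:
    - {"slide":[0,0,0.04],"angular":[0,0,0],"fingers":1}
    - {"slide":[0,0,0.08],"angular":[0,0,0],"fingers":1}
    - {"slide":[0,0,0.11],"angular":[0,0,0],"fingers":1}
    - {"slide":[0,0,0.14],"angular":[0,0,0],"fingers":1}
    - {"slide":[0,0,0.165],"angular":[0,0,0],"fingers":1}
    - {"slide":[0,0,0.18],"angular":[0,0,0],"fingers":1}
    - {"slide":[0,0,0.187],"angular":[0,0,0],"fingers":1}
    - {"slide":[0,0,0.187],"angular":[0,0,0],"fingers":1}

```text
t: 6.9
eef_pos: [0.4418, 0.3026, 0.0351]
eef_rot: [-0.0, 0.326, 0.945, -0.0]
force: [0.3, -0.1, 0.2]
grip_width: 0.0441
```

```bash
python3 -c "
from g import *
cam('wrist','f_wrist');cam('side','f_side')
go((.4415,.301,.0345))"
```

```text
t 7.00 pos [0.4422 0.3032 0.0358] jawaz 52.0 tilt 0.04 F [-0.6  0.4 -0.6] w 0.0440 j [-0.85  0.54  0.21  2.   -0.19  0.61  0.39]
target (0.4415, 0.301, 0.0345) slide [-0.001, -0.004, 0.003] ang [0.0, 0.0, -0.0] rows 0.1
```

View pics/f_wrist.png

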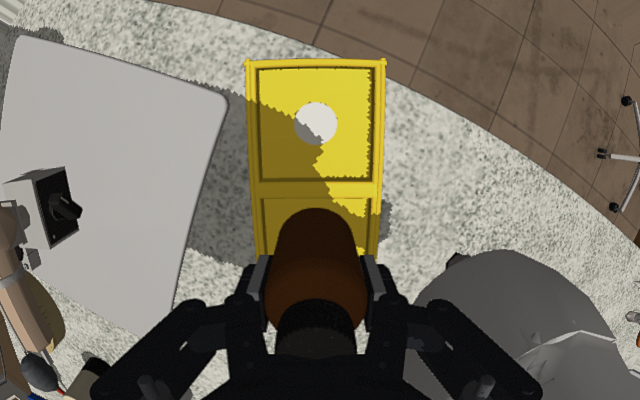

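Call:
jog_arm:
  plan:
    - {"slide":[0,0,0.002],"angular":[0,0,0],"fingers":1}
    - {"slide":[0,0,0.003],"angular":[0,0,0],"fingers":1}
    - {"slide":[0,0,0.003],"angular":[0,0,0],"fingers":-0.2}
    - {"slide":[0,0,0.003],"angular":[0,0,0],"fingers":-0.6}
    - {"slide":[0,0,0.003],"angular":[0,0,0],"fingers":-1}
    - {"slide":[0,0,0.003],"angular":[0,0,0],"fingers":-1}
    - {"slide":[0,0,0.003],"angular":[0,0,0],"fingers":-1}
    - {"slide":[0,0,0.003],"angular":[0,0,0],"fingers":-1}

```text
t: 7.67
eef_pos: [0.4418, 0.3032, 0.0338]
eef_rot: [0.0, 0.325, 0.946, 0.0]
force: [0.6, 0.4, -0.4]
grip_width: 0.0857
```

Call:
jog_arm:
  plan:
    - {"slide":[0,0,-0.04],"angular":[0,0,0],"fingers":-1}
    - {"slide":[0,0,-0.1],"angular":[0,0,0],"fingers":-1}
    - {"slide":[0,0,-0.16],"angular":[0,0,0],"fingers":-1}
    - {"slide":[0,0,-0.22],"angular":[0,0,0],"fingers":-1}
    - {"slide":[0,0,-0.28],"angular":[0,0,0],"fingers":-1}
    - {"slide":[0,0,-0.28],"angular":[0,0,0],"fingers":-1}

```text
t: 8.17
eef_pos: [0.4444, 0.3048, 0.1793]
eef_rot: [0.002, 0.326, 0.945, 0.004]
force: [0.3, -0.1, 0.4]
grip_width: 0.0856
```

```bash
python3 -c "
from g import *
find(['oil'],['wrist','side'],save='g',z0=.004)
go((.4285,.017,.18),az=52)"
```

```text
oil wrist p0.86 [286.1, 159.7, 53.2, 71.9] [0.4417 0.3049] iou 0.95
oil side p0.84 [301.1, 299.8, 16.8, 28.0] [0.4414 0.3035] iou 0.86
  BOTH oil [0.4412 0.3047] iou 0.90
t 8.37 pos [0.4413 0.3029 0.173 ] jawaz 52.0 tilt 0.07 F [-0.5 -1.4 -0.1] w 0.0855 j [-0.91  0.35  0.27  1.88 -0.12  0.92  0.33]
target (0.4285, 0.017, 0.18) slide [-0.332, -0.466, -0.014] ang [-0.001, -0.0, 0.0] rows 6.9
```

View pics/g_wrist.png

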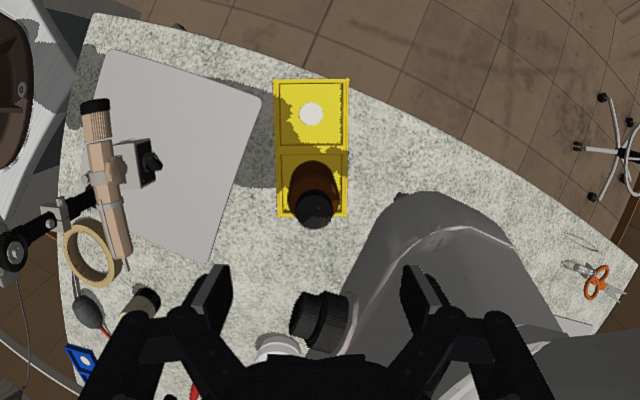

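Call:
jog_arm:
  plan:
    - {"slide":[-0.03,-0.05,0],"angular":[0,0,0],"fingers":-1}
    - {"slide":[-0.07,-0.11,0],"angular":[0,0,0],"fingers":-1}
    - {"slide":[-0.12,-0.17,0],"angular":[0,0,0],"fingers":-1}
    - {"slide":[-0.17,-0.23,0],"angular":[0,0,0],"fingers":-1}
    - {"slide":[-0.21,-0.29,-0.014],"angular":[0,0,0],"fingers":-1}
    - {"slide":[-0.24,-0.35,-0.014],"angular":[0,0,0],"fingers":-1}
    - {"slide":[-0.26,-0.39,-0.014],"angular":[0,0,0],"fingers":-1}
    - {"slide":[-0.27,-0.41,-0.014],"angular":[0,0,0],"fingers":-1}

```text
t: 9.03
eef_pos: [0.4204, 0.0552, 0.1798]
eef_rot: [-0.001, 0.327, 0.945, -0.001]
force: [-0.0, -0.1, -0.6]
grip_width: 0.0859
```

```bash
python3 -c "
from g import *
P=find(['can','medium'],['wrist','side','scene'],save='i')
c=P[2]['frame'][:,:,::-1]; cv2.imwrite('pics/i_z.png',cv2.resize(c[120:300,220:420],None,fx=4,fy=4,interpolation=cv2.INTER_CUBIC)[:600,:800])
go((.4285,.017,.18),az=52)"
```

```text
can wrist p0.58 [269.8, 190.9, 42.5, 55.9] [0.4289 0.0185] iou 0.93
can side p0.60 [326.7, 243.8, 12.0, 23.0] [0.4285 0.0155] iou 0.93
  BOTH can [0.4287 0.018 ] iou 0.92
medium side p0.46 [336.6, 205.9, 21.2, 8.9] [ 0.4516 -0.26  ] iou 0.16
medium scene p0.78 [350.8, 201.1, 14.1, 27.6] [ 0.6022 -0.282 ] iou 0.64
  BOTH medium [ 0.5157 -0.2561] iou 0.00
t 9.48 pos [0.4222 0.0596 0.1806] jawaz 52.1 tilt 0.02 F [ 0.5 -0.2  0.6] w 0.0854 j [-0.59  0.17  0.38  2.12 -0.08  0.87  0.74]
target (0.4285, 0.017, 0.18) slide [-0.062, -0.059, 0.001] ang [-0.0, -0.0, 0.001] rows 1.0
```

View pics/i_wrist.png

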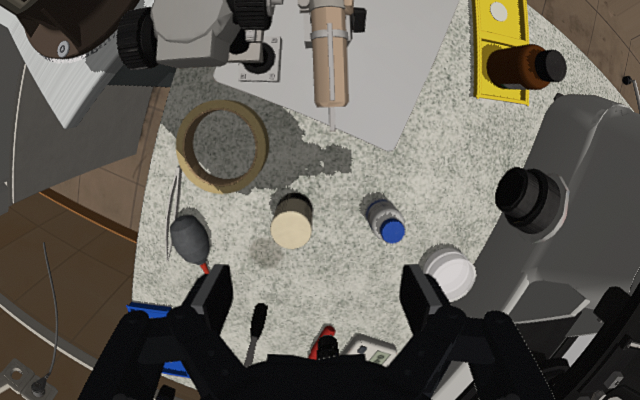

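View pics/i_z.png

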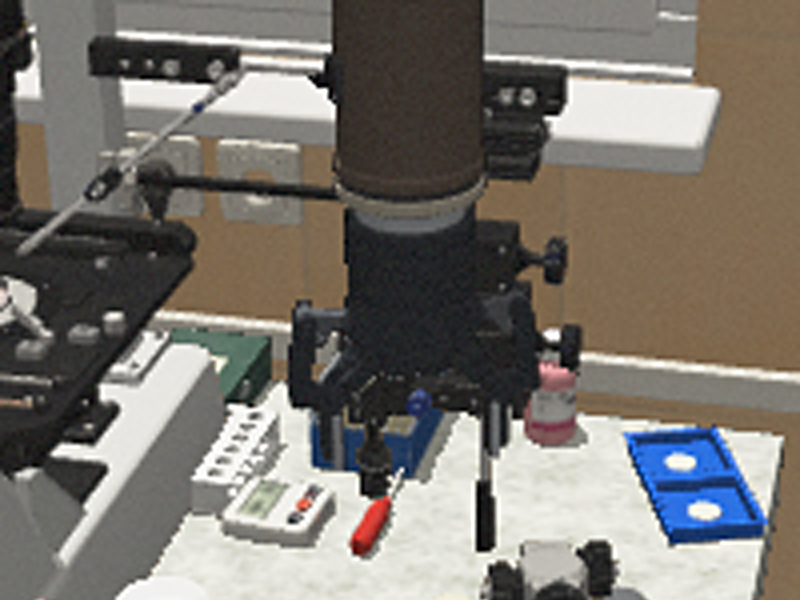

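View pics/i_side.png

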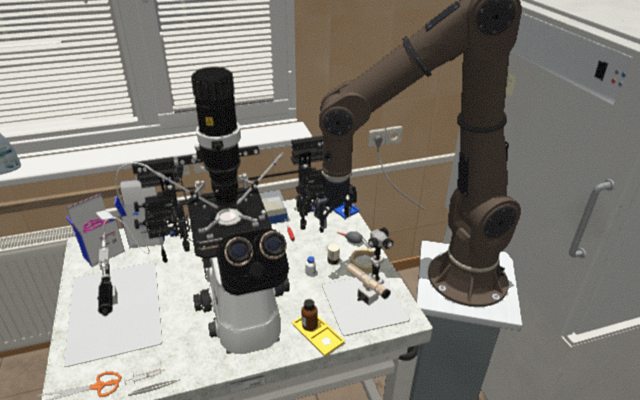

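```bash
python3 - <<'E'
from g import *
b=cv2.imread('pics/a_scene.png');cv2.imwrite('pics/m1.png',cv2.resize(b[120:280,230:400],None,fx=4,fy=4,interpolation=cv2.INTER_CUBIC)[:600,:800])
b=cv2.imread('pics/a_side.png');cv2.imwrite('pics/m2.png',cv2.resize(b[120:260,270:400],None,fx=4,fy=4,interpolation=cv2.INTER_CUBIC)[:600,:800])
p=cam('scene');s=cam('side')
X=np.array([.53,-.09,.38]);print(proj(p,X),proj(s,X))
for z in (.1,.2,.3):
  for x in(.43,.6):
    for y in(-.17,0): print(x,y,z,proj(p,[x,y,z]).round(),proj(s,[x,y,z]).round())
E
```

```text
[[331.07516194 134.51140903]] [[310.07901923 140.02449295]]
0.43 -0.17 0.1 [[378. 232.]] [[343. 204.]]
0.43 0 0.1 [[336. 256.]] [[334. 234.]]
0.6 -0.17 0.1 [[333. 212.]] [[296. 198.]]
0.6 0 0.1 [[291. 234.]] [[283. 226.]]
0.43 -0.17 0.2 [[379. 199.]] [[344. 180.]]
0.43 0 0.2 [[336. 222.]] [[335. 209.]]
0.6 -0.17 0.2 [[333. 182.]] [[296. 174.]]
0.6 0 0.2 [[290. 201.]] [[282. 201.]]
0.43 -0.17 0.3 [[381. 165.]] [[346. 154.]]
0.43 0 0.3 [[336. 185.]] [[336. 181.]]
0.6 -0.17 0.3 [[333. 149.]] [[295. 148.]]
0.6 0 0.3 [[288. 167.]] [[281. 175.]]
```

View pics/m1.png

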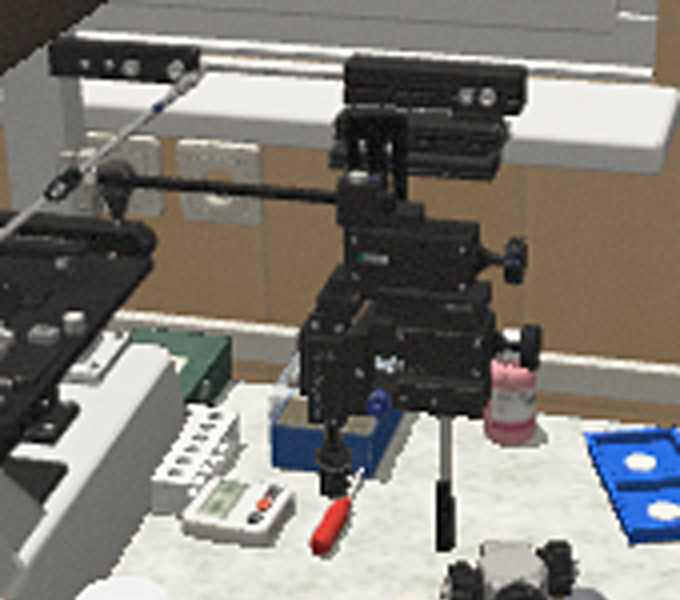

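View pics/m2.png

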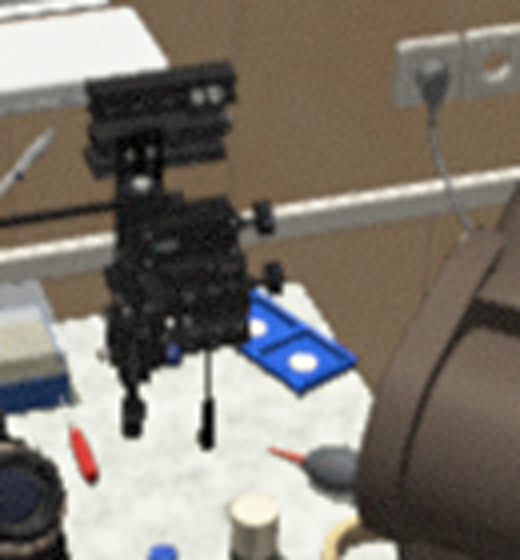

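```bash
python3 - <<'E'
from g import *
p=cam('scene');q=cam('side')
def tri(a,b):
    o=[]
    for c,uv in((p,a),(q,b)):
        K=np.array(c["mtx"]);R=np.array(c["R"]);d=R.T@np.r_[(uv[0]-K[0,2])/K[0,0],(uv[1]-K[1,2])/K[1,1],1];d/=np.linalg.norm(d);o.append((-R.T@c["t"],np.eye(3)-np.outer(d,d)))
    X=np.linalg.solve(o[0][1]+o[1][1],o[0][1]@o[0][0]+o[1][1]@o[1][0]); return X.round(3),(proj(p,X)-a).round(1)
f=lambda u,v:(230+u/4,120+v/4)
g=lambda u,v:(270+u/4,120+v/4)
for n,a,b in [("knob hi",f(517,260),g(265,218)),("knob lo",f(533,345),g(275,277)),("block RB",f(490,412),g(247,340)),("left foot",f(333,490),g(132,432)),("rod",f(445,548),g(207,445)),("topR",f(525,65),g(235,65)),("topbar left",f(345,60),g(90,85)),("bluething",f(377,402),g(172,353)),("topbarRlow",f(500,175),g(228,155))]: print(n,*tri(a,b))
E
```

```text
knob hi [ 0.448 -0.106  0.258] [[-0.1  0.2]]
knob lo [ 0.439 -0.114  0.197] [[-0.   0.1]]
block RB [ 0.457 -0.091  0.148] [[-0.3  0.6]]
left foot [ 0.539 -0.025  0.085] [[-0.  0.]]
rod [ 0.488 -0.083  0.035] [[ 0.1 -0.3]]
topR [ 0.484 -0.153  0.368] [[-0.2  0.5]]
topbar left [ 0.588 -0.095  0.365] [[ 0.1 -0.4]]
bluething [ 0.509 -0.039  0.16 ] [[ 0.1 -0.3]]
topbarRlow [ 0.483 -0.13   0.299] [[-0.2  0.5]]
```

Call:
jog_arm:
  plan:
    - {"slide":[-0.03,-0.03,0],"angular":[0,0,0],"fingers":-1}
    - {"slide":[-0.062,-0.058,0],"angular":[0,0,0],"fingers":-1}
    - {"slide":[-0.062,-0.058,0.06],"angular":[0,0,0],"fingers":-1}
    - {"slide":[-0.062,-0.058,0.13],"angular":[0,0,0],"fingers":-1}
    - {"slide":[-0.062,-0.058,0.2],"angular":[0,0,0],"fingers":-1}
    - {"slide":[-0.062,-0.058,0.26],"angular":[0,0,0],"fingers":-1}
    - {"slide":[-0.062,-0.058,0.317],"angular":[0,0,0],"fingers":-1}
    - {"slide":[-0.062,-0.058,0.317],"angular":[0,0,0],"fingers":-1}

```text
t: 10.35
eef_pos: [0.4259, 0.0162, 0.0186]
eef_rot: [-0.003, 0.325, 0.946, -0.002]
force: [-0.9, -0.3, 0.1]
grip_width: 0.0854
```

Call:
jog_arm:
  plan:
    - {"slide":[0,0,0],"angular":[0,0,0],"fingers":-0.5}
    - {"slide":[0,0,0],"angular":[0,0,0],"fingers":0}
    - {"slide":[0,0,0],"angular":[0,0,0],"fingers":0.3}
    - {"slide":[0,0,0],"angular":[0,0,0],"fingers":1}
    - {"slide":[0,0,0],"angular":[0,0,0],"fingers":1}
    - {"slide":[0,0,0],"angular":[0,0,0],"fingers":1}
    - {"slide":[0,0,0],"angular":[0,0,0],"fingers":1}
    - {"slide":[0,0,0],"angular":[0,0,0],"fingers":1}

```text
t: 11.02
eef_pos: [0.4299, 0.0169, 0.024]
eef_rot: [0.001, 0.325, 0.946, 0.001]
force: [-2.2, 0.1, 11.4]
grip_width: 0.0382
```

```bash
python3 -c "
from g import *
cam('wrist','j_wrist')
go((.4287,.0175,.13))"
```

```text
t 11.07 pos [0.4299 0.0168 0.024 ] jawaz 52.0 tilt 0.19 F [-1.6 -1.3 11.1] w 0.0379 j [-0.39  0.46  0.29  2.27 -0.3   0.45  1.05]
target (0.4287, 0.0175, 0.13) slide [0.002, 0.0, -0.212] ang [0.002, 0.001, -0.0] rows 2.5
```

View pics/j_wrist.png

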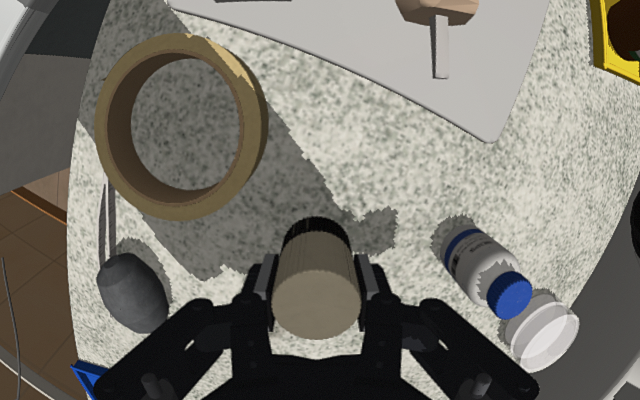

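Call:
jog_arm:
  plan:
    - {"slide":[0,0,-0.02],"angular":[0,0,0],"fingers":1}
    - {"slide":[0,0,-0.06],"angular":[0,0,0],"fingers":1}
    - {"slide":[0,0,-0.11],"angular":[0,0,0],"fingers":1}
    - {"slide":[0,0,-0.16],"angular":[0,0,0],"fingers":1}
    - {"slide":[0,0,-0.21],"angular":[0,0,0],"fingers":1}
    - {"slide":[0,0,-0.26],"angular":[0,0,0],"fingers":1}
    - {"slide":[0,0,-0.28],"angular":[0,0,0],"fingers":1}
    - {"slide":[0,0,-0.28],"angular":[0,0,0],"fingers":1}

```text
t: 11.73
eef_pos: [0.4303, 0.0169, 0.1654]
eef_rot: [0.002, 0.325, 0.946, 0.002]
force: [0.9, 0.2, 0.2]
grip_width: 0.0384
```

```bash
python3 -c "
from g import *
go((.385,.3455,.165),az=52)"
```

```text
t 11.73 pos [0.4303 0.0169 0.1654] jawaz 52.0 tilt 0.37 F [0.9 0.2 0.2] w 0.0384 j [-0.53  0.19  0.43  2.14 -0.11  0.82  0.88]
target (0.385, 0.3455, 0.165) slide [0.476, 0.462, 0.002] ang [0.003, 0.002, 0.0] rows 8.0
```

Call:
jog_arm:
  plan:
    - {"slide":[0.03,0.03,0],"angular":[0,0,0],"fingers":1}
    - {"slide":[0.08,0.08,0],"angular":[0,0,0],"fingers":1}
    - {"slide":[0.135,0.13,0],"angular":[0,0,0],"fingers":1}
    - {"slide":[0.19,0.185,0],"angular":[0,0,0],"fingers":1}
    - {"slide":[0.245,0.24,0],"angular":[0,0,0],"fingers":1}
    - {"slide":[0.3,0.29,0],"angular":[0,0,0],"fingers":1}
    - {"slide":[0.355,0.345,0],"angular":[0,0,0],"fingers":1}
    - {"slide":[0.4,0.39,0],"angular":[0,0,0],"fingers":1}

```text
t: 12.4
eef_pos: [0.3896, 0.2961, 0.1619]
eef_rot: [-0.0, 0.325, 0.946, 0.0]
force: [0.7, 0.5, -1.2]
grip_width: 0.0387
```

```bash
python3 -c "
from g import *
cam('wrist','k_wrist')
go((.385,.3455,.165),az=52)"
```

```text
t 12.45 pos [0.3885 0.3028 0.162 ] jawaz 52.5 tilt 0.24 F [ 0.4  8.5 -0.3] w 0.0381 j [-0.98  0.3   0.27  2.   -0.11  0.86  0.26]
target (0.385, 0.3455, 0.165) slide [0.058, 0.064, -0.006] ang [0.002, -0.002, 0.005] rows 1.0
```

Call:
jog_arm:
  plan:
    - {"slide":[0.03,0.03,0],"angular":[0,0,0],"fingers":1}
    - {"slide":[0.06,0.06,0],"angular":[0,0,0],"fingers":1}
    - {"slide":[0.072,0.074,0],"angular":[0,0,0],"fingers":1}
    - {"slide":[0.072,0.074,0.04],"angular":[0,0,0],"fingers":1}
    - {"slide":[0.072,0.074,0.09],"angular":[0,0,0],"fingers":1}
    - {"slide":[0.072,0.074,0.13],"angular":[0,0,0],"fingers":1}
    - {"slide":[0.072,0.074,0.15],"angular":[0,0,0],"fingers":1}
    - {"slide":[0.072,0.074,0.15],"angular":[0,0,0],"fingers":1}

```text
t: 13.12
eef_pos: [0.3844, 0.3428, 0.0853]
eef_rot: [-0.001, 0.326, 0.945, -0.002]
force: [0.6, -1.0, -0.4]
grip_width: 0.0383
```

```bash
python3 -c "
from g import *
cam('wrist','l_wrist')
go((.385,.3455,.028),az=52)"
```

```text
t 13.17 pos [0.3851 0.3435 0.0866] jawaz 52.0 tilt 0.14 F [-0.1  0.  -0.8] w 0.0381 j [-1.01  0.44  0.24  2.01 -0.15  0.71  0.23]
target (0.385, 0.3455, 0.028) slide [0.003, 0.003, 0.117] ang [-0.002, 0.0, -0.0] rows 1.4
```

View pics/l_wrist.png

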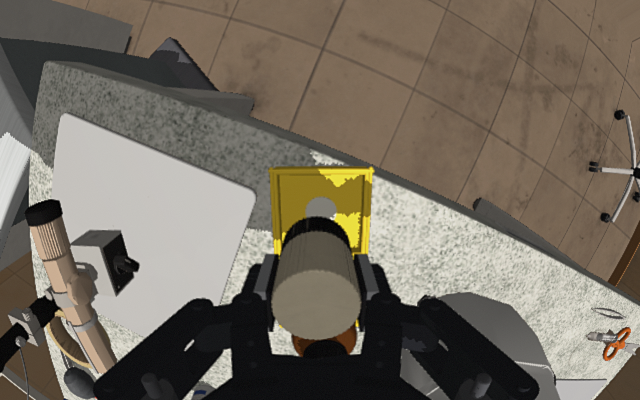

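Call:
jog_arm:
  plan:
    - {"slide":[0.002,0.002,0.04],"angular":[0,0,0],"fingers":1}
    - {"slide":[0.002,0.002,0.07],"angular":[0,0,0],"fingers":1}
    - {"slide":[0.002,0.002,0.095],"angular":[0,0,0],"fingers":1}
    - {"slide":[0.002,0.002,0.11],"angular":[0,0,0],"fingers":1}
    - {"slide":[0.002,0.002,0.116],"angular":[0,0,0],"fingers":1}
    - {"slide":[0.002,0.002,0.117],"angular":[0,0,0],"fingers":1}
    - {"slide":[0.002,0.002,0.117],"angular":[0,0,0],"fingers":1}

```text
t: 13.75
eef_pos: [0.3858, 0.3464, 0.0296]
eef_rot: [0.0, 0.326, 0.946, 0.001]
force: [-0.1, -0.4, -1.9]
grip_width: 0.0385
```

Call:
jog_arm:
  plan:
    - {"slide":[0,0,0],"angular":[0,0,0],"fingers":-0.2}
    - {"slide":[0,0,0],"angular":[0,0,0],"fingers":-0.6}
    - {"slide":[0,0,0],"angular":[0,0,0],"fingers":-1}
    - {"slide":[0,0,0],"angular":[0,0,0],"fingers":-1}
    - {"slide":[0,0,0],"angular":[0,0,0],"fingers":-1}
    - {"slide":[0,0,0],"angular":[0,0,0],"fingers":-1}

```text
t: 14.25
eef_pos: [0.3853, 0.3461, 0.0289]
eef_rot: [0.0, 0.325, 0.946, 0.0]
force: [0.5, 0.4, 0.7]
grip_width: 0.0854
```

Call:
jog_arm:
  plan:
    - {"slide":[0,0,-0.04],"angular":[0,0,0],"fingers":-1}
    - {"slide":[0,0,-0.1],"angular":[0,0,0],"fingers":-1}
    - {"slide":[0,0,-0.16],"angular":[0,0,0],"fingers":-1}
    - {"slide":[0,0,-0.22],"angular":[0,0,0],"fingers":-1}
    - {"slide":[0,0,-0.28],"angular":[0,0,0],"fingers":-1}
    - {"slide":[0,0,-0.32],"angular":[0,0,0],"fingers":-1}
    - {"slide":[0,0,-0.32],"angular":[0,0,0],"fingers":-1}

```text
t: 14.83
eef_pos: [0.387, 0.3477, 0.1931]
eef_rot: [0.001, 0.326, 0.946, 0.003]
force: [0.6, -0.2, -0.8]
grip_width: 0.0854
```

```bash
python3 -c "
from g import *
find(['can','oil'],['wrist','side'],save='m',z0=.004)
go((.487,.110,.19),az=52)"
```

```text
can wrist p0.66 [294.0, 161.7, 41.7, 50.6] [0.3845 0.3478] iou 0.93
can side p0.77 [319.7, 322.5, 11.5, 27.0] [0.384  0.3456] iou 0.93
  BOTH can [0.3845 0.3475] iou 0.92
oil wrist p0.82 [292.1, 222.0, 47.0, 74.4] [0.4427 0.3045] iou 0.94
oil side p0.71 [302.4, 297.9, 16.6, 29.9] [0.4418 0.299 ] iou 0.86
  BOTH oil [0.4414 0.3045] iou 0.89
t 15.13 pos [0.3847 0.3455 0.1876] jawaz 52.0 tilt 0.13 F [0.9 0.4 0.3] w 0.0853 j [-1.05  0.31  0.28  1.91 -0.1   0.94  0.18]
target (0.487, 0.11, 0.19) slide [-0.451, -0.245, -0.004] ang [-0.001, -0.0, 0.0] rows 6.2
```

View pics/m_wrist.png

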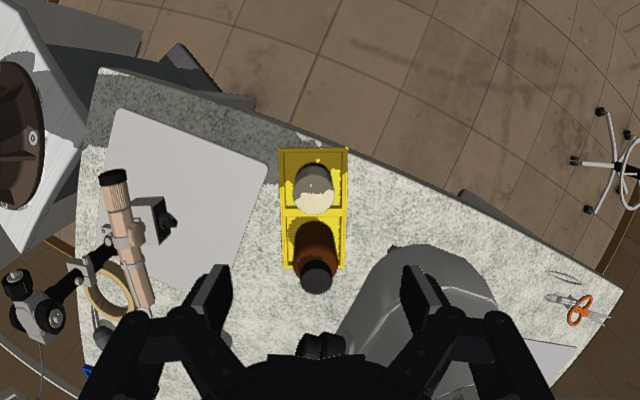

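```bash
python3 - <<'E'
from g import *
a=cam('scene','n_scene')
cv2.imwrite('pics/n1.png',cv2.resize(a['frame'][110:300,60:330,::-1],None,fx=2.9,fy=2.9,interpolation=cv2.INTER_CUBIC)[:600,:800])
b=cam('side')
cv2.imwrite('pics/n2.png',cv2.resize(b['frame'][150:320,170:350,::-1],None,fx=3.5,fy=3.5,interpolation=cv2.INTER_CUBIC)[:600,:800])
E
```

```text
(no output)
```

View pics/n1.png

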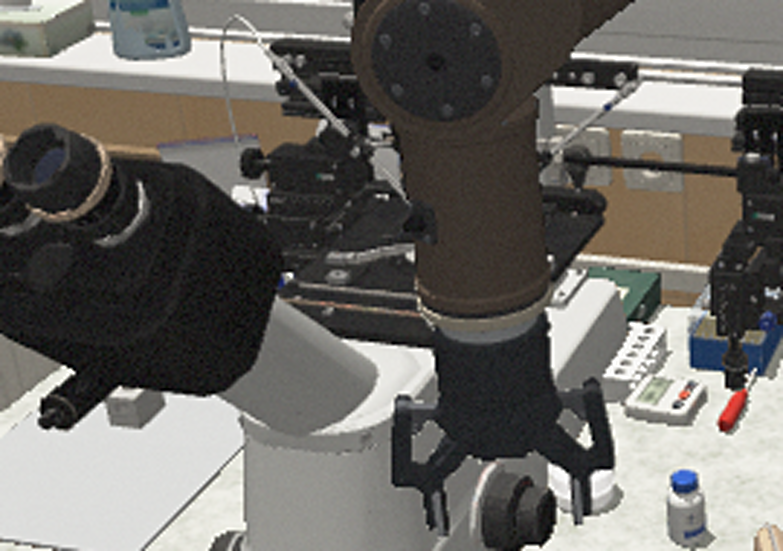

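View pics/n2.png

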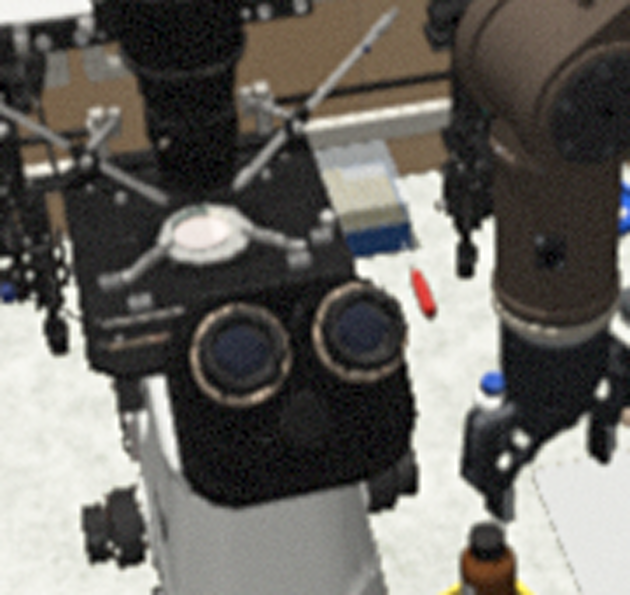

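```bash
python3 - <<'E'
from g import *
p=cam('scene');q=cam('side')
def tri(a,b):
    o=[]
    for c,uv in((p,a),(q,b)):
        K=np.array(c["mtx"]);R=np.array(c["R"]);d=R.T@np.r_[(uv[0]-K[0,2])/K[0,0],(uv[1]-K[1,2])/K[1,1],1];d/=np.linalg.norm(d);o.append((-R.T@c["t"],np.eye(3)-np.outer(d,d)))
    X=np.linalg.solve(o[0][1]+o[1][1],o[0][1]@o[0][0]+o[1][1]@o[1][0]); return X.round(3),(proj(p,X)-a).round(1)
print(tri((268.6,179),(260,190)),tri((268.6,179),(271,227)),tri((60+275/2.9,110+270/2.9),(170+412/3.5,150+400/3.5)))
go((.462,.112,.2),az=0)
for az in (-38,-55,20): go((.4898,.0895,.05),az=az)
E
```

```text
(array([0.664, 0.016, 0.248]), array([[-0.5,  1.1]])) (array([0.582, 0.121, 0.26 ]), array([[-11.4,  18.9]])) (array([0.446, 0.464, 0.401]), array([[-4.8,  9.2]]))
t 15.33 pos [0.3851 0.3458 0.1882] jawaz 52.0 tilt 0.07 F [ 0.5 -0.3  0.2] w 0.0855 j [-1.05  0.31  0.28  1.91 -0.1   0.94  0.18]
target (0.462, 0.112, 0.2) slide [-0.409, -0.274, -0.023] ang [-0.001, 0.0, 0.578] rows 7.3
t 15.33 pos [0.3851 0.3458 0.1882] jawaz 52.0 tilt 0.07 F [ 0.5 -0.3  0.2] w 0.0855 j [-1.05  0.31  0.28  1.91 -0.1   0.94  0.18]
target (0.4898, 0.0895, 0.05) slide [-0.481, -0.275, 0.277] ang [-0.001, -0.001, -1.0] rows 12.6
t 15.33 pos [0.3851 0.3458 0.1882] jawaz 52.0 tilt 0.07 F [ 0.5 -0.3  0.2] w 0.0855 j [-1.05  0.31  0.28  1.91 -0.1   0.94  0.18]
target (0.4898, 0.0895, 0.05) slide [-0.481, -0.275, 0.277] ang [-0.001, -0.0, -0.811] rows 10.2
t 15.33 pos [0.3851 0.3458 0.1882] jawaz 52.0 tilt 0.07 F [ 0.5 -0.3  0.2] w 0.0855 j [-1.05  0.31  0.28  1.91 -0.1   0.94  0.18]
target (0.4898, 0.0895, 0.05) slide [-0.481, -0.275, 0.277] ang [-0.001, 0.0, 0.356] rows 7.4
```

Call:
jog_arm:
  plan:
    - {"slide":[-0.06,-0.04,0],"angular":[0,0,0],"fingers":-1}
    - {"slide":[-0.12,-0.08,0],"angular":[0,0,0],"fingers":-1}
    - {"slide":[-0.18,-0.12,0],"angular":[0,0,0],"fingers":-1}
    - {"slide":[-0.24,-0.16,0],"angular":[0,0,0],"fingers":-1}
    - {"slide":[-0.3,-0.2,0],"angular":[0,0,0],"fingers":-1}
    - {"slide":[-0.36,-0.24,0],"angular":[0,0,0],"fingers":-1}
    - {"slide":[-0.41,-0.27,0],"angular":[0,0,0],"fingers":-1}
    - {"slide":[-0.45,-0.275,0],"angular":[0,0,0],"fingers":-1}

```text
t: 16.0
eef_pos: [0.4777, 0.0951, 0.1888]
eef_rot: [-0.0, 0.327, 0.945, -0.001]
force: [0.9, 0.5, -0.2]
grip_width: 0.0852
```

```bash
python3 -c "
from g import *
find(['buffer'],['wrist','side','scene'],save='o')
go((.4898,.0895,.016),az=52)"
```

```text
buffer wrist p0.56 [301.5, 178.2, 34.8, 40.6] [0.4894 0.0909] iou 0.94
buffer side p0.67 [306.1, 256.7, 6.7, 21.5] [0.4896 0.0852] iou 0.90
buffer scene p0.57 [290.3, 269.8, 14.5, 26.7] [0.4902 0.0894] iou 0.79
  BOTH buffer [0.4887 0.0908] iou 0.87
t 16.30 pos [0.4774 0.1002 0.1885] jawaz 52.1 tilt 0.05 F [-0.5 -0.1 -0.4] w 0.0856 j [-0.64  0.26  0.4   1.98 -0.13  0.92  0.73]
target (0.4898, 0.0895, 0.016) slide [-0.033, -0.001, 0.345] ang [-0.0, -0.0, 0.001] rows 4.2
```

View pics/o_wrist.png

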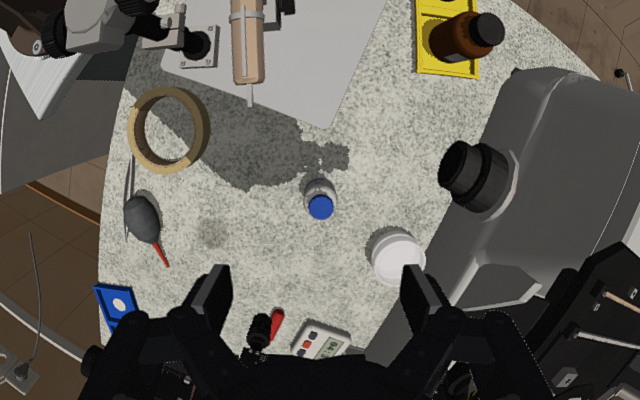

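```bash
python3 -c "
from g import *
p=cam('wrist')
print('cam',-np.array(p['R']).T@p['t'])
for uv,zz in [((375,245),(0,.03)),((385,275),(0,.03)),((398,256),(0,.03)),((555,290),(.2,.25)),((440,180),(.06,.08)),((460,280),(0,.1,.2))]: print(uv,[ray(p,uv,z).round(3) for z in zz])
"
```

```text
cam [0.41122301 0.15184737 0.33294208]
(375, 245) [array([0.584, 0.108, 0.   ]), array([0.569, 0.112, 0.03 ])]
(385, 275) [array([0.629, 0.095, 0.   ]), array([0.609, 0.1  , 0.03 ])]
(398, 256) [array([0.616, 0.122, 0.   ]), array([0.597, 0.125, 0.03 ])]
(555, 290) [array([0.593, 0.214, 0.2  ]), array([0.525, 0.191, 0.25 ])]
(440, 180) [array([0.537, 0.205, 0.06 ]), array([0.528, 0.201, 0.08 ])]
(460, 280) [array([0.708, 0.173, 0.   ]), array([0.619, 0.166, 0.1  ]), array([0.53, 0.16, 0.2 ])]
```

Call:
jog_arm:
  plan:
    - {"slide":[-0.015,0,0],"angular":[0,0,0],"fingers":-1}
    - {"slide":[-0.031,0,0.02],"angular":[0,0,0],"fingers":-1}
    - {"slide":[-0.031,0,0.08],"angular":[0,0,0],"fingers":-1}
    - {"slide":[-0.031,0,0.15],"angular":[0,0,0],"fingers":-1}
    - {"slide":[-0.031,0,0.22],"angular":[0,0,0],"fingers":-1}
    - {"slide":[-0.031,0,0.29],"angular":[0,0,0],"fingers":-1}
    - {"slide":[-0.031,0,0.34],"angular":[0,0,0],"fingers":-1}
    - {"slide":[-0.031,0,0.344],"angular":[0,0,0],"fingers":-1}

```text
t: 17.02
eef_pos: [0.4875, 0.0885, 0.0123]
eef_rot: [-0.003, 0.325, 0.946, -0.002]
force: [-0.0, -0.7, 0.6]
grip_width: 0.0855
```

Call:
jog_arm:
  plan:
    - {"slide":[0,0,0],"angular":[0,0,0],"fingers":-0.5}
    - {"slide":[0,0,0],"angular":[0,0,0],"fingers":0}
    - {"slide":[0,0,0],"angular":[0,0,0],"fingers":0.3}
    - {"slide":[0,0,0],"angular":[0,0,0],"fingers":1}
    - {"slide":[0,0,0],"angular":[0,0,0],"fingers":1}
    - {"slide":[0,0,0],"angular":[0,0,0],"fingers":1}
    - {"slide":[0,0,0],"angular":[0,0,0],"fingers":1}
    - {"slide":[0,0,0],"angular":[0,0,0],"fingers":1}

```text
t: 17.68
eef_pos: [0.4913, 0.0899, 0.0185]
eef_rot: [0.001, 0.325, 0.946, 0.001]
force: [-0.9, -0.2, 7.9]
grip_width: 0.0321
```

```bash
python3 -c "
from g import *
cam('wrist','p_wrist')
go((.49,.09,.25))"
```

```text
t 17.73 pos [0.4913 0.0899 0.0185] jawaz 52.0 tilt 0.17 F [-1.2 -0.4  9.8] w 0.0317 j [-0.5   0.54  0.29  2.11 -0.29  0.53  0.91]
target (0.49, 0.09, 0.25) slide [0.001, -0.0, -0.463] ang [0.002, 0.001, -0.0] rows 5.6
```

View pics/p_wrist.png

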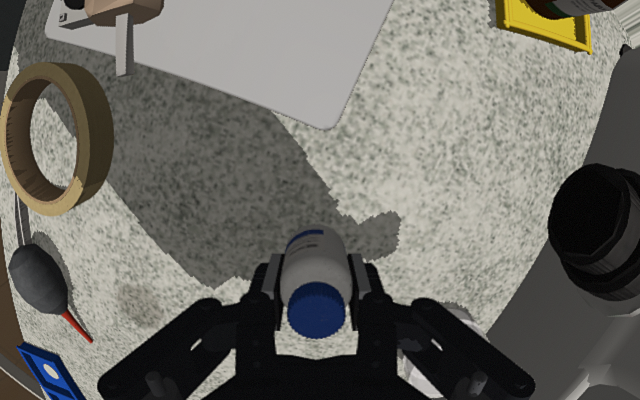

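Call:
jog_arm:
  plan:
    - {"slide":[0,0,-0.02],"angular":[0,0,0],"fingers":1}
    - {"slide":[0,0,-0.07],"angular":[0,0,0],"fingers":1}
    - {"slide":[0,0,-0.14],"angular":[0,0,0],"fingers":1}
    - {"slide":[0,0,-0.21],"angular":[0,0,0],"fingers":1}
    - {"slide":[0,0,-0.28],"angular":[0,0,0],"fingers":1}
    - {"slide":[0,0,-0.35],"angular":[0,0,0],"fingers":1}
    - {"slide":[0,0,-0.42],"angular":[0,0,0],"fingers":1}
    - {"slide":[0,0,-0.47],"angular":[0,0,0],"fingers":1}

```text
t: 18.4
eef_pos: [0.4906, 0.0894, 0.2562]
eef_rot: [0.002, 0.326, 0.945, 0.001]
force: [0.2, -0.1, -1.1]
grip_width: 0.0316
```

```bash
python3 -c "
from g import *
cam('wrist','q_wrist')
go((.36,.03,.25),(.36,-.09,.25))"
```

```text
t 18.45 pos [0.4926 0.0898 0.2599] jawaz 52.0 tilt 0.57 F [3.3 0.7 2.7] w 0.0319 j [-0.65  0.2   0.44  1.86 -0.1   1.09  0.73]
target (0.36, 0.03, 0.25) slide [0.135, -0.258, 0.017] ang [0.005, 0.003, -0.0] rows 3.5
target (0.36, -0.09, 0.25) slide [-0.012, -0.447, 0.016] ang [0.005, 0.003, -0.0] rows 5.4
```

Call:
jog_arm:
  plan:
    - {"slide":[0.03,-0.05,0],"angular":[0,0,0],"fingers":1}
    - {"slide":[0.06,-0.11,0],"angular":[0,0,0],"fingers":1}
    - {"slide":[0.09,-0.17,0],"angular":[0,0,0],"fingers":1}
    - {"slide":[0.12,-0.22,0],"angular":[0,0,0],"fingers":1}
    - {"slide":[0.12,-0.26,0],"angular":[0,0,0],"fingers":1}
    - {"slide":[0.09,-0.3,0],"angular":[0,0,0],"fingers":1}
    - {"slide":[0.05,-0.35,0],"angular":[0,0,0],"fingers":1}
    - {"slide":[0.02,-0.39,0],"angular":[0,0,0],"fingers":1}

```text
t: 19.12
eef_pos: [0.3616, -0.0597, 0.2526]
eef_rot: [0.001, 0.325, 0.946, 0.001]
force: [0.9, 0.1, -0.1]
grip_width: 0.0319
```

```bash
python3 -c "
from g import *
cam('scene','r_scene');cam('side','r_side')
go((.36,-.1,.25),(.37,-.2,.25),(.436,-.265,.25),az=51)"
```

```text
t 19.22 pos [ 0.3616 -0.0614  0.2526] jawaz 51.7 tilt 0.10 F [ 0.2 -0.1  0.4] w 0.0317 j [-0.56 -0.07  0.56  2.14  0.04  1.06  0.89]
target (0.36, -0.1, 0.25) slide [-0.045, -0.063, 0.005] ang [0.001, 0.0, 0.008] rows 0.9
target (0.37, -0.2, 0.25) slide [-0.185, -0.207, 0.005] ang [0.001, 0.0, 0.008] rows 3.3
target (0.436, -0.265, 0.25) slide [-0.369, -0.227, 0.005] ang [0.001, 0.0, 0.008] rows 5.2
```

View pics/r_scene.png

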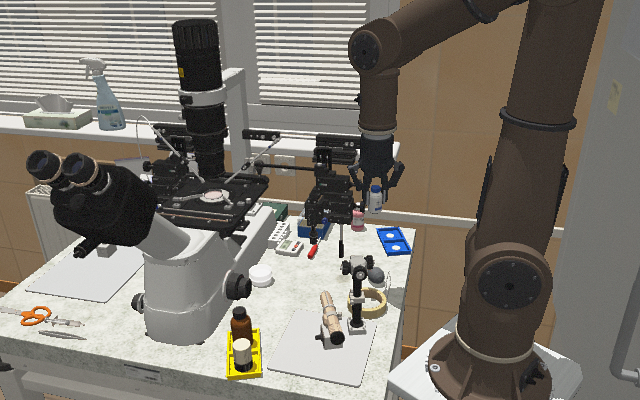

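Call:
jog_arm:
  plan:
    - {"slide":[-0.03,-0.04,0],"angular":[0,0,0],"fingers":1}
    - {"slide":[-0.06,-0.08,0],"angular":[0,0,0],"fingers":1}
    - {"slide":[-0.1,-0.12,0],"angular":[0,0,0],"fingers":1}
    - {"slide":[-0.14,-0.16,0],"angular":[0,0,0],"fingers":1}
    - {"slide":[-0.185,-0.207,0],"angular":[0,0,0.008],"fingers":1}
    - {"slide":[-0.23,-0.22,0],"angular":[0,0,0.008],"fingers":1}
    - {"slide":[-0.27,-0.23,0],"angular":[0,0,0.008],"fingers":1}
    - {"slide":[-0.27,-0.23,0],"angular":[0,0,0.008],"fingers":1}

```text
t: 19.88
eef_pos: [0.3998, -0.2341, 0.2526]
eef_rot: [0.001, 0.332, 0.943, -0.001]
force: [0.1, 0.8, -1.7]
grip_width: 0.0317
```

```bash
python3 -c "
from g import *
find(['tray_blue','medium'],['wrist','scene'],save='s')
go((.436,-.265,.15),az=51)"
```

```text
tray_blue wrist p0.84 [289.0, 178.8, 55.6, 62.0] [ 0.416  -0.2899 -0.683 ] iou 0.78
tray_blue scene p0.67 [379.5, 226.2, 33.9, 31.7] [ 0.4648 -0.2897  0.8966] iou 0.95
  BOTH tray_blue [ 0.4642 -0.2882 -2.2502] iou 0.80
medium scene p0.56 [349.9, 207.8, 15.3, 25.3] [ 0.603  -0.2828] iou 0.69
t 20.18 pos [ 0.3975 -0.2305  0.2519] jawaz 51.4 tilt 0.07 F [-1.   1.2  0.4] w 0.0318 j [-0.3   0.16  0.83  1.97 -0.13  1.07  1.48]
target (0.436, -0.265, 0.15) slide [-0.103, -0.006, 0.204] ang [0.001, -0.0, 0.004] rows 2.7
```

View pics/s_wrist.png

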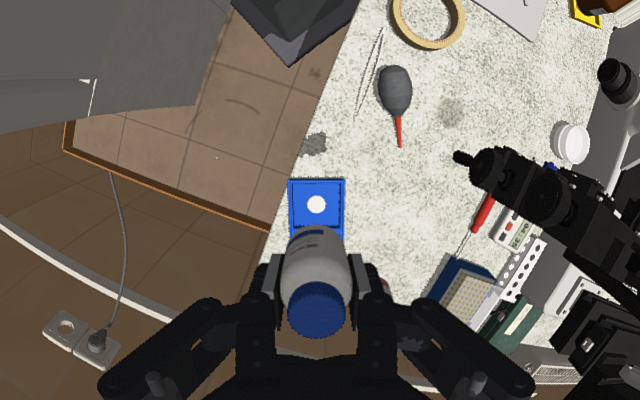

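View pics/s_scene.png

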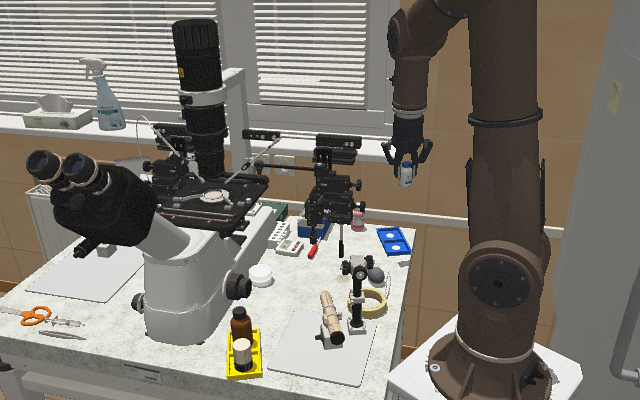

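```bash
python3 -c "
from g import *
p=cam('wrist')
print(ray(p,(316,204.5),.004))
p=cam('scene'); c=p['frame'][:,:,::-1]; cv2.imwrite('pics/t1.png',cv2.resize(c[195:265,330:420],None,fx=8,fy=8,interpolation=cv2.INTER_CUBIC))
"
```

```text
[ 0.43553237 -0.25986695  0.004     ]
```

View pics/t1.png

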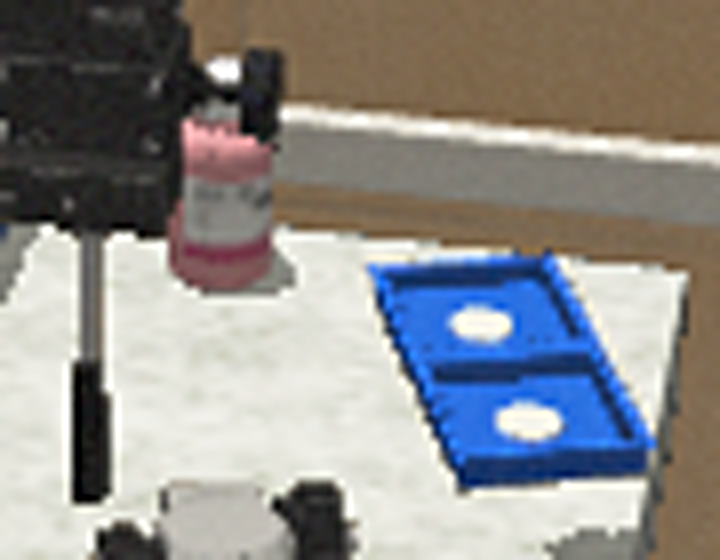

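```bash
python3 -c "
from g import *
p=cam('scene')
for u in [(395.6,247.1),(389.7,235.1)]: print(ray(p,u,.004))
b=ray(p,(357.2,230.7),0); print(b, b[:2]+.021*np.array([.716,-.698]))
h=sil(p,'medium',(.604,-.284)); print(h.min(0),h.max(0))
"
```

```text
[ 0.43750052 -0.26600764  0.004     ]
[ 0.49325946 -0.31022603  0.004     ]
[ 0.58906262 -0.26850156  0.        ] [ 0.60409862 -0.28315956]
[350.23453 201.21814] [363.7843  230.61525]
```

Call:
jog_arm:
  plan:
    - {"slide":[-0.04,0,0],"angular":[0,0,0],"fingers":1}
    - {"slide":[-0.08,0,0.02],"angular":[0,0,0],"fingers":1}
    - {"slide":[-0.104,-0.003,0.07],"angular":[0,0,0],"fingers":1}
    - {"slide":[-0.104,-0.003,0.13],"angular":[0,0,0],"fingers":1}
    - {"slide":[-0.104,-0.003,0.19],"angular":[0,0,0],"fingers":1}
    - {"slide":[-0.104,-0.003,0.25],"angular":[0,0,0],"fingers":1}
    - {"slide":[-0.104,-0.003,0.31],"angular":[0,0,0],"fingers":1}
    - {"slide":[-0.104,-0.003,0.31],"angular":[0,0,0],"fingers":1}

```text
t: 21.0
eef_pos: [0.4349, -0.2631, 0.0926]
eef_rot: [-0.004, 0.331, 0.944, 0.0]
force: [-0.2, 1.4, -1.0]
grip_width: 0.0318
```

```bash
python3 -c "
from g import *
cam('wrist','u_wrist');cam('scene','u_scene')
go((.437,-.264,.0235),az=51)"
```

```text
t 21.10 pos [ 0.437  -0.2651  0.0969] jawaz 51.3 tilt 0.11 F [ 0.5 -0.2 -0.3] w 0.0320 j [-0.06  0.48  0.69  2.04 -0.44  0.77  1.79]
target (0.437, -0.264, 0.0235) slide [0.001, 0.002, 0.147] ang [-0.0, -0.001, 0.003] rows 1.8
```

View pics/u_wrist.png

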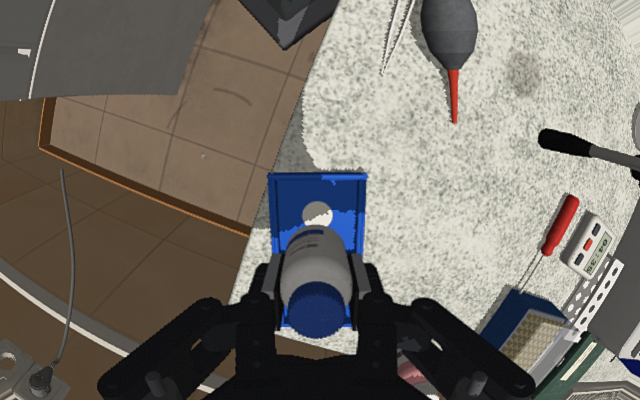

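Aligned over the near blue pocket, dot at (317,215). Next I go down and release.

Call:
jog_arm:
  plan:
    - {"slide":[0.001,0.002,0.04],"angular":[0,0,0],"fingers":1}
    - {"slide":[0.001,0.002,0.08],"angular":[0,0,0],"fingers":1}
    - {"slide":[0.001,0.002,0.115],"angular":[0,0,0],"fingers":1}
    - {"slide":[0.001,0.002,0.135],"angular":[0,0,0],"fingers":1}
    - {"slide":[0.001,0.002,0.145],"angular":[0,0,0],"fingers":1}
    - {"slide":[0.001,0.002,0.148],"angular":[0,0,0],"fingers":1}
    - {"slide":[0.001,0.002,0.148],"angular":[0,0,0],"fingers":1}
    - {"slide":[0.001,0.002,0.148],"angular":[0,0,0],"fingers":1}

```text
t: 21.77
eef_pos: [0.4384, -0.2645, 0.0239]
eef_rot: [0.001, 0.331, 0.943, 0.0]
force: [-0.8, 0.0, -0.6]
grip_width: 0.032
```

```bash
python3 -c "
from g import *
cam('wrist','v_wrist')
go((.437,-.264,.0225),az=51)"
```

```text
t 21.82 pos [ 0.4384 -0.2645  0.0238] jawaz 51.3 tilt 0.09 F [ 0.9 -0.3 -0.3] w 0.0320 j [ 0.02  0.59  0.58  2.09 -0.56  0.61  1.89]
target (0.437, -0.264, 0.0225) slide [0.003, -0.001, 0.003] ang [0.0, 0.001, 0.003] rows 0.0
```

View pics/v_wrist.png

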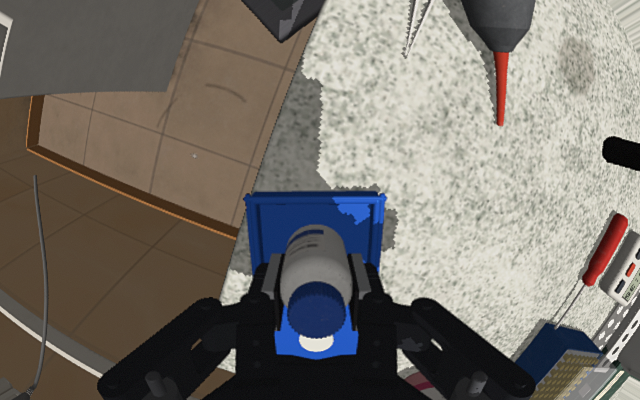

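Call:
jog_arm:
  plan:
    - {"slide":[0,0,0.002],"angular":[0,0,0],"fingers":1}
    - {"slide":[0,0,0.002],"angular":[0,0,0],"fingers":1}
    - {"slide":[0,0,0.002],"angular":[0,0,0],"fingers":0}
    - {"slide":[0,0,0.002],"angular":[0,0,0],"fingers":-0.5}
    - {"slide":[0,0,0.002],"angular":[0,0,0],"fingers":-1}
    - {"slide":[0,0,0.002],"angular":[0,0,0],"fingers":-1}
    - {"slide":[0,0,0.002],"angular":[0,0,0],"fingers":-1}
    - {"slide":[0,0,0.002],"angular":[0,0,0],"fingers":-1}

```text
t: 22.48
eef_pos: [0.4377, -0.2642, 0.0218]
eef_rot: [-0.0, 0.331, 0.943, 0.0]
force: [-1.7, -0.0, -0.1]
grip_width: 0.0852
```

Call:
jog_arm:
  plan:
    - {"slide":[0,0,-0.04],"angular":[0,0,0],"fingers":-1}
    - {"slide":[0,0,-0.1],"angular":[0,0,0],"fingers":-1}
    - {"slide":[0,0,-0.16],"angular":[0,0,0],"fingers":-1}
    - {"slide":[0,0,-0.22],"angular":[0,0,0],"fingers":-1}
    - {"slide":[0,0,-0.28],"angular":[0,0,0],"fingers":-1}
    - {"slide":[0,0,-0.34],"angular":[0,0,0],"fingers":-1}
    - {"slide":[0,0,-0.37],"angular":[0,0,0],"fingers":-1}
    - {"slide":[0,0,-0.37],"angular":[0,0,0],"fingers":-1}

```text
t: 23.15
eef_pos: [0.4392, -0.2653, 0.2101]
eef_rot: [0.003, 0.331, 0.943, 0.0]
force: [0.6, -0.6, -0.1]
grip_width: 0.0851
```

```bash
python3 -c "
from g import *
find(['buffer'],['wrist','scene'],save='w',z0=.004)
go((.52,-.30,.21),(.604,-.284,.21),az=-25)"
```

```text
buffer wrist p0.61 [296.2, 159.1, 35.1, 37.0] [ 0.4352 -0.2621] iou 0.90
buffer scene p0.67 [392.2, 225.4, 10.6, 26.1] [ 0.4361 -0.2654] iou 0.89
  BOTH buffer [ 0.435  -0.2625] iou 0.89
t 23.35 pos [ 0.4372 -0.2636  0.2058] jawaz 51.3 tilt 0.10 F [-0.5  0.7 -0.1] w 0.0854 j [-0.18  0.33  0.81  1.93 -0.29  1.    1.65]
target (0.52, -0.3, 0.21) slide [-0.175, 0.047, -0.009] ang [-0.001, -0.001, 0.848] rows 10.7
target (0.604, -0.284, 0.21) slide [-0.286, 0.177, -0.009] ang [-0.001, -0.001, 0.848] rows 10.7
```

View pics/w_wrist.png

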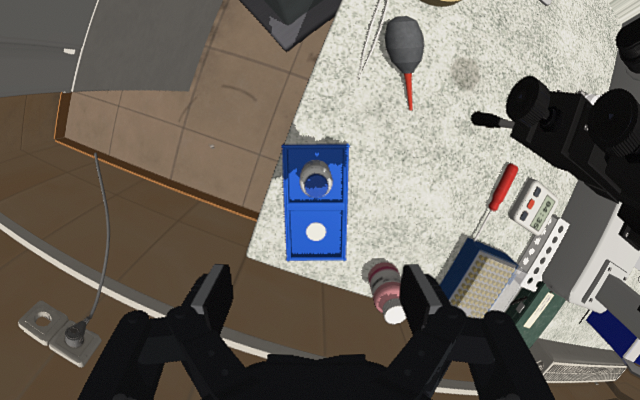

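View pics/w_scene.png

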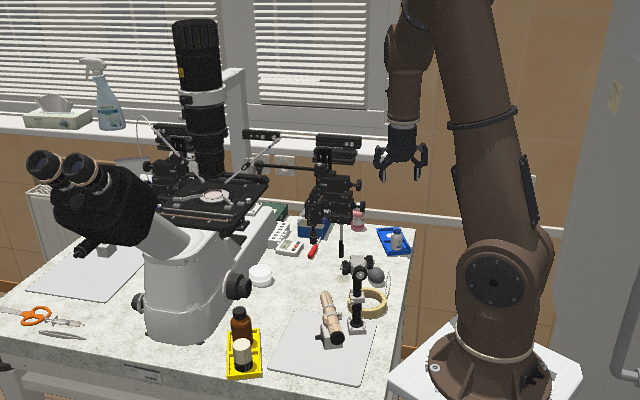

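```bash
python3 -c "
from g import *
p=cam('wrist'); P=-np.array(p['R']).T@p['t']; print('cam',P)
for n,uv,zz in [('tabcorner',(247,255),(0,)),('back edge',(365,292),(0,)),('med bottom',(380,268),(0,)),('med cap',(395,313),(.087,)),('box c1',(472,238),(0,.06)),('box low',(437,300),(0,.06)),('pipe lo',(555,340),(0,.1,.2)),('far dot',(316,232),(.004,)),('near dot?',(316,180),(.004,)),('knob tip',(474,119),(.2,)),('knob2',(515,95),(.2,.25))]: print(n,[ray(p,uv,z).round(3) for z in zz])
find(['medium'],['wrist'])
"
```

```text
cam [ 0.37185246 -0.21116997  0.35028378]
tabcorner [array([ 0.462, -0.397,  0.   ])]
back edge [array([ 0.605, -0.311,  0.   ])]
med bottom [array([ 0.586, -0.274,  0.   ])]
med cap [array([ 0.593, -0.277,  0.087])]
box c1 [array([ 0.634, -0.148,  0.   ]), array([ 0.589, -0.159,  0.06 ])]
box low [array([ 0.69 , -0.238,  0.   ]), array([ 0.636, -0.233,  0.06 ])]
pipe lo [array([ 1.004, -0.082,  0.   ]), array([ 0.823, -0.119,  0.1  ]), array([ 0.643, -0.156,  0.2  ])]
far dot [array([ 0.49 , -0.306,  0.004])]
near dot? [array([ 0.439, -0.265,  0.004])]
knob tip [array([ 0.426, -0.148,  0.2  ])]
knob2 [array([ 0.43 , -0.118,  0.2  ]), array([ 0.411, -0.149,  0.25 ])]
medium wrist p0.85 [367.2, 263.8, 39.6, 65.9] [ 0.6038 -0.2807] iou 0.85
```

```bash
python3 -c "
from g import *
p=cam('scene'); 
for uv in [(367.5,224.7),(380,226),(415,229.5)]: print(uv,ray(p,uv,0).round(3))
c=p['frame'][:,:,::-1]; cv2.imwrite('pics/x1.png',cv2.resize(c[150:260,320:440],None,fx=6,fy=6,interpolation=cv2.INTER_CUBIC)[:600,:800])
p=cam('wrist');c=p['frame'][:,:,::-1]; cv2.imwrite('pics/x2.png',cv2.resize(c[180:380,230:500],None,fx=2.9,fy=2.9,interpolation=cv2.INTER_CUBIC)[:600,:800])
"
```

```text
(367.5, 224.7) [ 0.59 -0.32  0.  ]
(380, 226) [ 0.555 -0.341  0.   ]
(415, 229.5) [ 0.46  -0.397  0.   ]
```

View pics/x1.png

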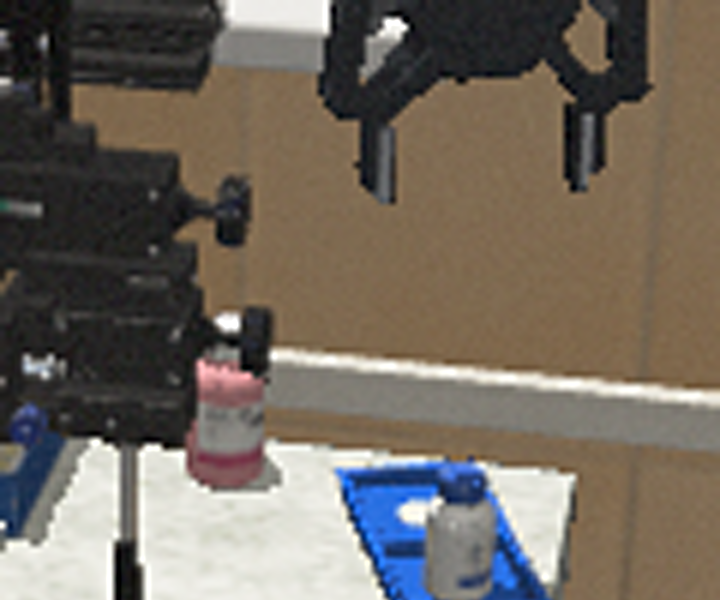

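View pics/x2.png

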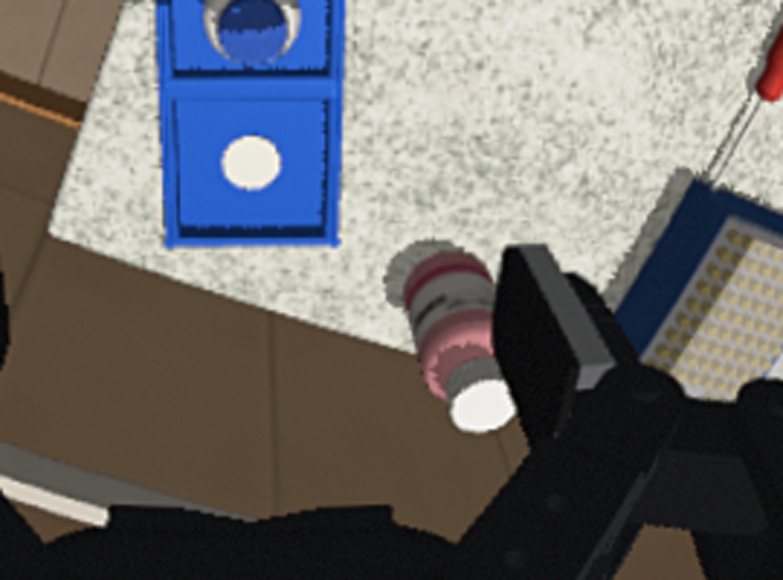

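```bash
python3 -c "
from g import *
s=cam('scene');p=cam('wrist')
o=-np.array(s['R']).T@s['t']
a=ray(s,(320+280/6,150+352/6),-1)-o;b=ray(s,(320+720/6,150+400/6),-1)-o;n=np.cross(a,b)
P=-np.array(p['R']).T@p['t']
for uv in [(230+108/2.9,180+515/2.9),(230+5/2.9,180+480/2.9)]:
    d=ray(p,uv,-1)-P; k=n@(o-P)/(n@d); X=P+k*d; print(X, 'dist from table edge',(X[:2]-[.462,-.397])@np.array([.515,-.857]))
"
```

```text
[ 0.6768657  -0.57976408 -0.0838694 ] dist from table edge 0.2672846474067754
[ 0.61092855 -0.6149142  -0.08331469] dist from table edge 0.2634506680247527
```

Call:
jog_arm:
  plan:
    - {"slide":[-0.03,0.008,0],"angular":[0,0,0.07],"fingers":-1}
    - {"slide":[-0.06,0.016,0],"angular":[0,0,0.14],"fingers":-1}
    - {"slide":[-0.09,0.024,0],"angular":[0,0,0.21],"fingers":-1}
    - {"slide":[-0.12,0.032,0],"angular":[0,0,0.28],"fingers":-1}
    - {"slide":[-0.15,0.04,0],"angular":[0,0,0.35],"fingers":-1}
    - {"slide":[-0.175,0.047,0],"angular":[0,0,0.42],"fingers":-1}
    - {"slide":[-0.175,0.047,0],"angular":[0,0,0.49],"fingers":-1}
    - {"slide":[-0.175,0.047,0],"angular":[0,0,0.56],"fingers":-1}

```text
t: 24.37
eef_pos: [0.5213, -0.3008, 0.2063]
eef_rot: [-0.0, 0.703, 0.711, -0.0]
force: [-0.0, -0.6, -0.4]
grip_width: 0.0853
```

```bash
python3 -c "
from g import *
go((.52,-.30,.206),(.58,-.29,.206),(.604,-.283,.206),az=-30)
cam('scene','y_scene'); cam('side','y_side');cam('wrist','y_wrist')"
```

```text
t 24.37 pos [ 0.5213 -0.3008  0.2063] jawaz 0.6 tilt 0.05 F [-0.  -0.6 -0.4] w 0.0853 j [-0.21  0.57  1.    1.72 -0.52  1.15  0.95]
target (0.52, -0.3, 0.206) slide [0.002, -0.003, 0.001] ang [-0.0, 0.001, 0.34] rows 4.3
target (0.58, -0.29, 0.206) slide [0.02, 0.118, 0.001] ang [-0.0, 0.001, 0.34] rows 4.3
target (0.604, -0.283, 0.206) slide [0.034, 0.166, 0.001] ang [-0.0, 0.001, 0.34] rows 4.3
```

View pics/y_side.png

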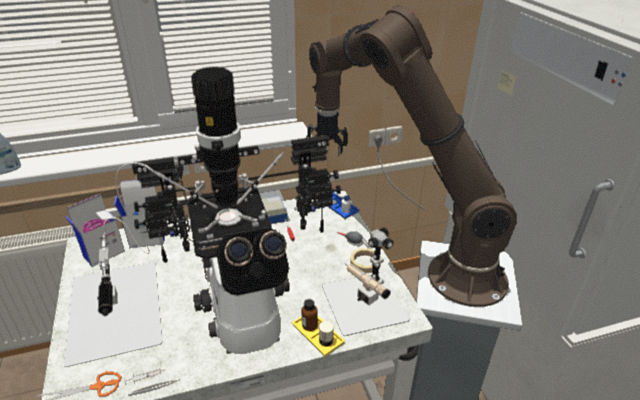

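View pics/y_wrist.png

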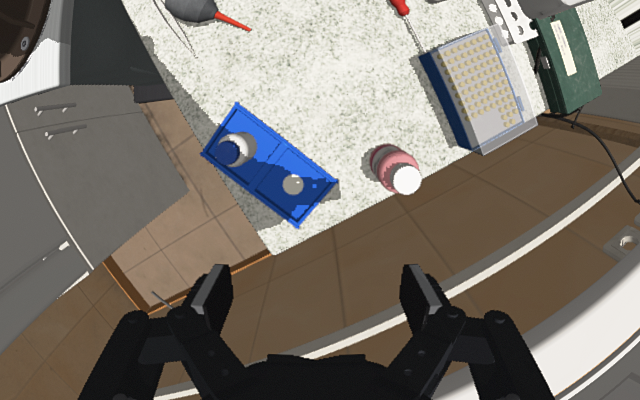

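Call:
jog_arm:
  plan:
    - {"slide":[0.007,0.033,0],"angular":[0,0,0.068],"fingers":-1}
    - {"slide":[0.014,0.066,0],"angular":[0,0,0.136],"fingers":-1}
    - {"slide":[0.021,0.1,0],"angular":[0,0,0.204],"fingers":-1}
    - {"slide":[0.025,0.12,0],"angular":[0,0,0.272],"fingers":-1}
    - {"slide":[0.025,0.12,0],"angular":[0,0,0.34],"fingers":-1}
    - {"slide":[0.025,0.12,0],"angular":[0,0,0.34],"fingers":-1}

```text
t: 25.02
eef_pos: [0.581, -0.2865, 0.2062]
eef_rot: [-0.0, 0.865, 0.502, -0.0]
force: [-0.1, 1.0, 0.3]
grip_width: 0.085
```

```bash
python3 -c "
from g import *
find(['medium'],['wrist','scene'],save='za')
go((.604,-.283,.206),(.604,-.283,.03),az=-30)
p=cam('wrist')"
```

```text
medium wrist p0.59 [309.2, 143.8, 44.3, 56.5] [ 0.6015 -0.2799] iou 0.96
medium scene p0.82 [350.1, 203.6, 16.2, 26.8] [ 0.6023 -0.2833] iou 0.65
  BOTH medium [ 0.6014 -0.28  ] iou 0.80
t 25.22 pos [ 0.58   -0.2875  0.207 ] jawaz -29.5 tilt 0.02 F [-0.  -0.9  0.7] w 0.0855 j [-0.26  0.71  1.11  1.6  -0.66  1.26  0.46]
target (0.604, -0.283, 0.206) slide [0.031, 0.037, 0.002] ang [0.0, -0.0, 0.005] rows 0.6
target (0.604, -0.283, 0.03) slide [0.031, 0.037, 0.354] ang [0.0, -0.0, 0.005] rows 4.3
```

View pics/za_wrist.png

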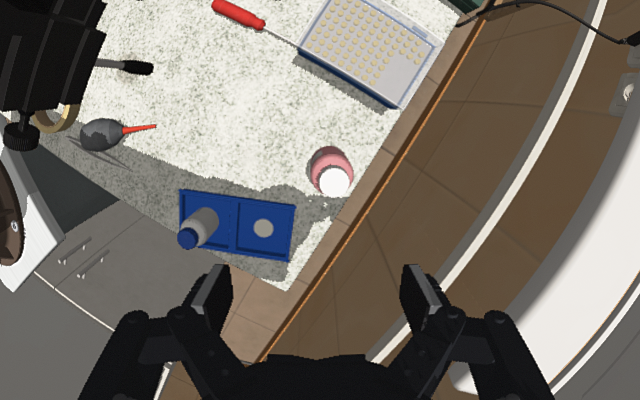

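View pics/za_scene.png

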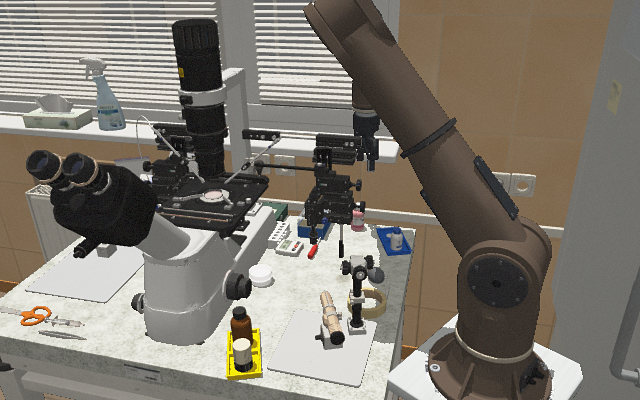

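Call:
jog_arm:
  plan:
    - {"slide":[0.016,0.016,0],"angular":[0,0,0],"fingers":-1}
    - {"slide":[0.032,0.032,0],"angular":[0,0,0],"fingers":-1}
    - {"slide":[0.032,0.032,0.04],"angular":[0,0,0],"fingers":-1}
    - {"slide":[0.032,0.032,0.08],"angular":[0,0,0],"fingers":-1}
    - {"slide":[0.032,0.032,0.12],"angular":[0,0,0],"fingers":-1}
    - {"slide":[0.032,0.032,0.14],"angular":[0,0,0],"fingers":-1}
    - {"slide":[0.032,0.032,0.14],"angular":[0,0,0],"fingers":-1}

```text
t: 25.85
eef_pos: [0.6023, -0.2797, 0.1344]
eef_rot: [-0.002, 0.864, 0.503, -0.001]
force: [-0.2, -0.2, 0.1]
grip_width: 0.085
```

```bash
python3 -c "
from g import *
find(['medium'],['wrist'],save='zb')
go((.602,-.2815,.031),az=-30)
cam('scene','zb_scene')"
```

```text
medium wrist p0.89 [288.0, 171.1, 58.1, 82.1] [ 0.6008 -0.2807] iou 0.95
t 25.95 pos [ 0.6029 -0.2812  0.1372] jawaz -29.7 tilt 0.02 F [-0.4 -0.5 -0. ] w 0.0855 j [-0.24  0.8   1.05  1.63 -0.74  1.16  0.47]
target (0.602, -0.2815, 0.031) slide [-0.001, -0.001, 0.212] ang [0.0, 0.0, 0.004] rows 2.5
```

View pics/zb_wrist.png

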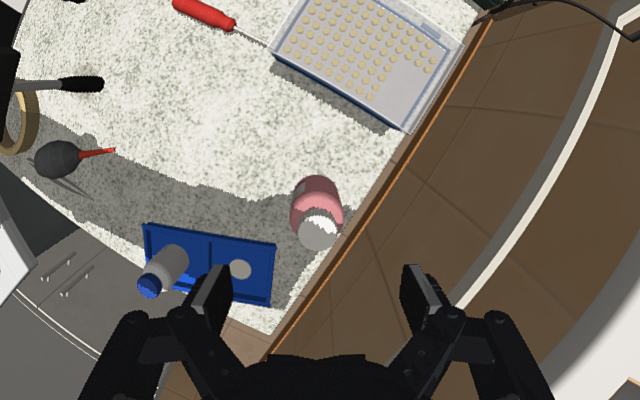

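View pics/zb_scene.png

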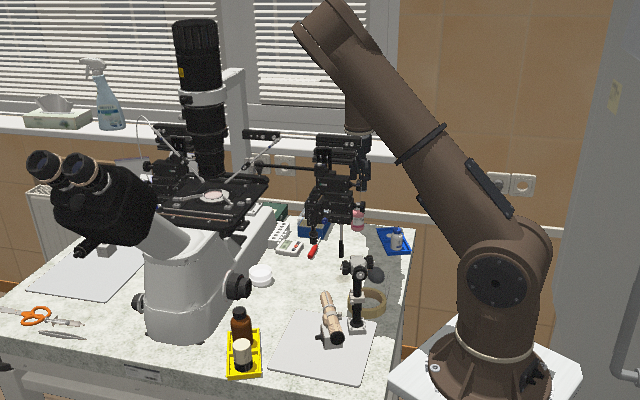

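Call:
jog_arm:
  plan:
    - {"slide":[-0.002,-0.001,0.04],"angular":[0,0,0],"fingers":-1}
    - {"slide":[-0.002,-0.001,0.08],"angular":[0,0,0],"fingers":-1}
    - {"slide":[-0.002,-0.001,0.12],"angular":[0,0,0],"fingers":-1}
    - {"slide":[-0.002,-0.001,0.16],"angular":[0,0,0],"fingers":-1}
    - {"slide":[-0.002,-0.001,0.19],"angular":[0,0,0],"fingers":-1}
    - {"slide":[-0.002,-0.001,0.21],"angular":[0,0,0],"fingers":-1}
    - {"slide":[-0.002,-0.001,0.212],"angular":[0,0,0],"fingers":-1}
    - {"slide":[-0.002,-0.001,0.212],"angular":[0,0,0],"fingers":-1}

```text
t: 26.67
eef_pos: [0.6016, -0.282, 0.0312]
eef_rot: [0.0, 0.865, 0.502, 0.0]
force: [-0.6, 0.4, 0.5]
grip_width: 0.0854
```

```bash
python3 -c "
from g import *
find(['medium'],['wrist'],save='zc')
go((.602,-.2815,.031),az=-30)"
```

```text
medium wrist p0.90 [267.7, 208.4, 92.6, 150.5] [ 0.6007 -0.281 ] iou 0.95
t 26.77 pos [ 0.602  -0.2824  0.0321] jawaz -29.7 tilt 0.10 F [-0.3  0.4  0.5] w 0.0852 j [-0.19  0.9   0.94  1.7  -0.86  1.    0.56]
target (0.602, -0.2815, 0.031) slide [0.002, -0.001, 0.002] ang [0.001, 0.0, 0.003] rows 0.0
```

View pics/zc_wrist.png

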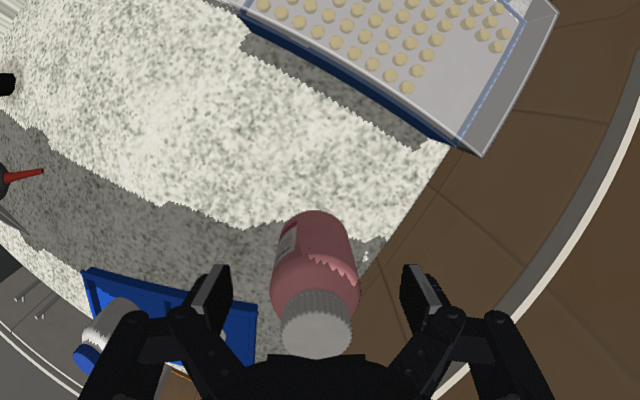

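Centred between the pads, so I close.

Call:
jog_arm:
  plan:
    - {"slide":[0,0,0],"angular":[0,0,0],"fingers":-0.5}
    - {"slide":[0,0,0],"angular":[0,0,0],"fingers":0}
    - {"slide":[0,0,0],"angular":[0,0,0],"fingers":0.3}
    - {"slide":[0,0,0],"angular":[0,0,0],"fingers":1}
    - {"slide":[0,0,0],"angular":[0,0,0],"fingers":1}
    - {"slide":[0,0,0],"angular":[0,0,0],"fingers":1}
    - {"slide":[0,0,0],"angular":[0,0,0],"fingers":1}
    - {"slide":[0,0,0],"angular":[0,0,0],"fingers":1}

```text
t: 27.43
eef_pos: [0.6016, -0.2819, 0.0315]
eef_rot: [0.0, 0.865, 0.502, 0.0]
force: [-0.9, 1.3, 5.7]
grip_width: 0.0402
```

```bash
python3 -c "
from g import *
go((.602,-.282,.18))"
```

```text
t 27.43 pos [ 0.6016 -0.2819  0.0315] jawaz -29.7 tilt 0.04 F [-0.9  1.3  5.7] w 0.0402 j [-0.19  0.9   0.94  1.71 -0.86  1.    0.56]
target (0.602, -0.282, 0.18) slide [0.0, 0.001, -0.297] ang [0.0, -0.0, 0.0] rows 3.6
```

Call:
jog_arm:
  plan:
    - {"slide":[0,0,-0.02],"angular":[0,0,0],"fingers":1}
    - {"slide":[0,0,-0.05],"angular":[0,0,0],"fingers":1}
    - {"slide":[0,0,-0.1],"angular":[0,0,0],"fingers":1}
    - {"slide":[0,0,-0.15],"angular":[0,0,0],"fingers":1}
    - {"slide":[0,0,-0.2],"angular":[0,0,0],"fingers":1}
    - {"slide":[0,0,-0.25],"angular":[0,0,0],"fingers":1}
    - {"slide":[0,0,-0.28],"angular":[0,0,0],"fingers":1}
    - {"slide":[0,0,-0.28],"angular":[0,0,0],"fingers":1}

```text
t: 28.1
eef_pos: [0.6026, -0.2834, 0.1754]
eef_rot: [0.002, 0.865, 0.502, 0.002]
force: [0.3, 0.1, -1.0]
grip_width: 0.0401
```

```bash
python3 -c "
from g import *
cam('wrist','zd_wrist')
go((.52,-.30,.17),(.4925,-.3095,.17),az=51)"
```

```text
t 28.15 pos [ 0.6021 -0.2824  0.1729] jawaz -29.7 tilt 0.19 F [ 1.   0.6 -1.3] w 0.0401 j [-0.25  0.76  1.08  1.59 -0.71  1.22  0.45]
target (0.52, -0.3, 0.17) slide [-0.112, -0.125, 0.005] ang [0.002, 0.001, -0.897] rows 11.3
target (0.4925, -0.3095, 0.17) slide [-0.156, -0.164, 0.005] ang [0.002, 0.001, -0.897] rows 11.3
```

View pics/zd_wrist.png

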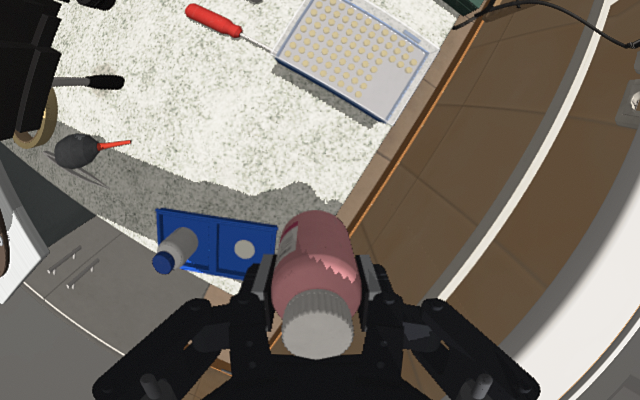

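Call:
jog_arm:
  plan:
    - {"slide":[-0.02,-0.02,0],"angular":[0,0,-0.05],"fingers":1}
    - {"slide":[-0.04,-0.04,0],"angular":[0,0,-0.12],"fingers":1}
    - {"slide":[-0.06,-0.06,0],"angular":[0,0,-0.19],"fingers":1}
    - {"slide":[-0.08,-0.085,0],"angular":[0,0,-0.26],"fingers":1}
    - {"slide":[-0.1,-0.11,0],"angular":[0,0,-0.33],"fingers":1}
    - {"slide":[-0.12,-0.13,0],"angular":[0,0,-0.4],"fingers":1}
    - {"slide":[-0.14,-0.15,0],"angular":[0,0,-0.47],"fingers":1}
    - {"slide":[-0.15,-0.158,0],"angular":[0,0,-0.54],"fingers":1}

```text
t: 28.82
eef_pos: [0.4931, -0.3077, 0.1696]
eef_rot: [-0.001, 0.58, 0.815, -0.0]
force: [-0.8, -0.6, -0.9]
grip_width: 0.0397
```

```bash
python3 -c "
from g import *
go((.4925,-.3095,.17),az=51)"
```

```text
t 28.82 pos [ 0.4931 -0.3077  0.1696] jawaz 19.1 tilt 0.15 F [-0.8 -0.6 -0.9] w 0.0397 j [-0.13  0.54  0.89  1.81 -0.49  1.03  1.28]
target (0.4925, -0.3095, 0.17) slide [-0.003, -0.002, -0.001] ang [-0.001, -0.002, -0.354] rows 4.5
```

Call:
jog_arm:
  plan:
    - {"slide":[0,0,0],"angular":[0,0,-0.07],"fingers":1}
    - {"slide":[0,0,0],"angular":[0,0,-0.14],"fingers":1}
    - {"slide":[0,0,0],"angular":[0,0,-0.21],"fingers":1}
    - {"slide":[0,0,0.02],"angular":[0,0,-0.28],"fingers":1}
    - {"slide":[0,0,0.05],"angular":[0,0,-0.34],"fingers":1}
    - {"slide":[0,0,0.09],"angular":[0,0,-0.354],"fingers":1}
    - {"slide":[0,0,0.12],"angular":[0,0,-0.354],"fingers":1}
    - {"slide":[0,0,0.12],"angular":[0,0,-0.354],"fingers":1}

```text
t: 29.48
eef_pos: [0.4934, -0.3058, 0.107]
eef_rot: [-0.003, 0.336, 0.942, 0.001]
force: [-0.4, 0.6, -0.8]
grip_width: 0.0402
```

```bash
python3 -c "
from g import *
find(['buffer','tray_blue'],['scene','wrist'],save='ze',z0=.004)
go((.4925,-.3095,.0365),az=51)"
```

```text
buffer scene p0.62 [391.2, 227.5, 11.7, 24.1] [ 0.4386 -0.2671] iou 0.78
buffer wrist p0.60 [285.4, 94.5, 53.1, 48.1] [ 0.4357 -0.2621] iou 0.93
  BOTH buffer [ 0.4355 -0.262 ] iou 0.85
tray_blue scene p0.60 [379.9, 224.3, 30.5, 30.8] [ 0.4638 -0.2884  0.8887] iou 0.63
tray_blue wrist p0.72 [264.1, 72.5, 96.0, 184.0] [ 0.4654 -0.284  -2.2372] iou 0.67
  BOTH tray_blue [ 0.4632 -0.2873 -2.2464] iou 0.64
t 29.78 pos [ 0.4961 -0.3081  0.1116] jawaz 50.7 tilt 0.08 F [ 0.2  0.7 -0.1] w 0.0403 j [-0.    0.57  0.69  1.85 -0.46  0.88  1.79]
target (0.4925, -0.3095, 0.0365) slide [0.004, -0.007, 0.15] ang [0.0, 0.001, -0.003] rows 1.8
```

View pics/ze_wrist.png

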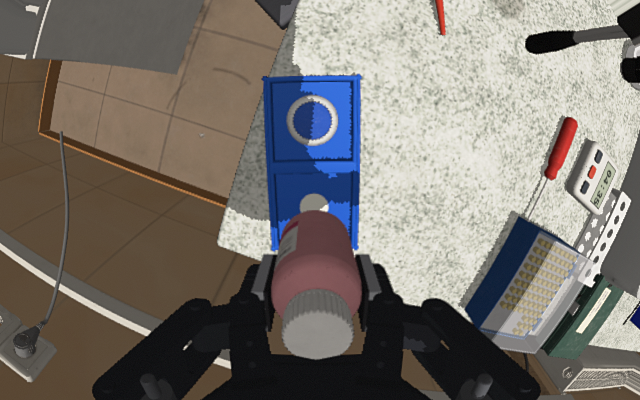

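View pics/ze_scene.png

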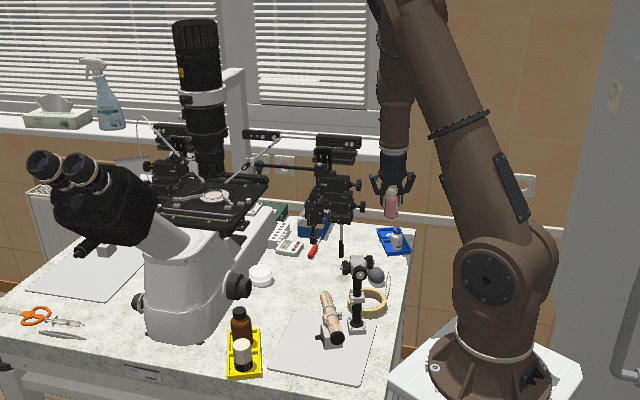

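Call:
jog_arm:
  plan:
    - {"slide":[0.006,-0.005,0.03],"angular":[0,0,0],"fingers":1}
    - {"slide":[0.006,-0.005,0.065],"angular":[0,0,0],"fingers":1}
    - {"slide":[0.006,-0.005,0.1],"angular":[0,0,0],"fingers":1}
    - {"slide":[0.006,-0.005,0.125],"angular":[0,0,0],"fingers":1}
    - {"slide":[0.006,-0.005,0.142],"angular":[0,0,0],"fingers":1}
    - {"slide":[0.006,-0.005,0.149],"angular":[0,0,0],"fingers":1}
    - {"slide":[0.006,-0.005,0.149],"angular":[0,0,0],"fingers":1}
    - {"slide":[0.006,-0.005,0.149],"angular":[0,0,0],"fingers":1}

```text
t: 30.45
eef_pos: [0.4921, -0.3082, 0.0369]
eef_rot: [0.0, 0.336, 0.942, -0.0]
force: [0.7, 0.8, -1.1]
grip_width: 0.0403
```

```bash
python3 -c "
from g import *
cam('wrist','zf_wrist')
go((.492,-.308,.0355),az=51)"
```

```text
t 30.50 pos [ 0.4921 -0.3082  0.037 ] jawaz 50.7 tilt 0.06 F [-0.4 -0.8 -1.3] w 0.0400 j [ 0.06  0.66  0.6   1.91 -0.54  0.74  1.86]
target (0.492, -0.308, 0.0355) slide [0.0, 0.0, 0.003] ang [0.0, 0.001, -0.003] rows 0.0
```

View pics/zf_wrist.png

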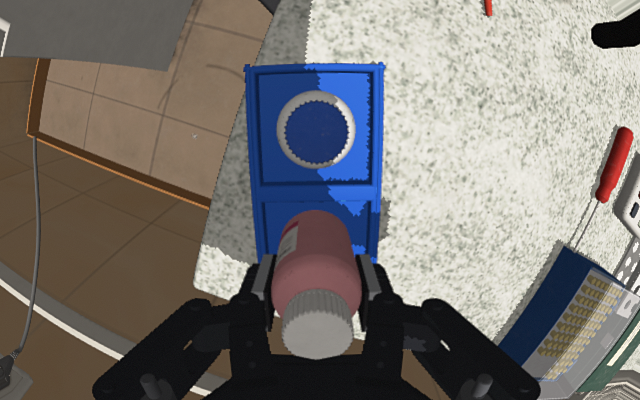

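Call:
jog_arm:
  plan:
    - {"slide":[0,0,0.002],"angular":[0,0,0],"fingers":1}
    - {"slide":[0,0,0.003],"angular":[0,0,0],"fingers":1}
    - {"slide":[0,0,0.003],"angular":[0,0,0],"fingers":1}
    - {"slide":[0,0,0.003],"angular":[0,0,0],"fingers":-0.2}
    - {"slide":[0,0,0.003],"angular":[0,0,0],"fingers":-0.6}
    - {"slide":[0,0,0.003],"angular":[0,0,0],"fingers":-1}
    - {"slide":[0,0,0.003],"angular":[0,0,0],"fingers":-1}
    - {"slide":[0,0,0.003],"angular":[0,0,0],"fingers":-1}

```text
t: 31.17
eef_pos: [0.4916, -0.3078, 0.0347]
eef_rot: [-0.0, 0.336, 0.942, 0.0]
force: [0.1, -0.6, -0.0]
grip_width: 0.0856
```

Call:
jog_arm:
  plan:
    - {"slide":[0,0,0],"angular":[0,0,0],"fingers":-1}
    - {"slide":[0,0,-0.04],"angular":[0,0,0],"fingers":-1}
    - {"slide":[0,0,-0.1],"angular":[0,0,0],"fingers":-1}
    - {"slide":[0,0,-0.16],"angular":[0,0,0],"fingers":-1}
    - {"slide":[0,0,-0.22],"angular":[0,0,0],"fingers":-1}
    - {"slide":[0,0,-0.28],"angular":[0,0,0],"fingers":-1}
    - {"slide":[0,0,-0.33],"angular":[0,0,0],"fingers":-1}
    - {"slide":[0,0,-0.33],"angular":[0,0,0],"fingers":-1}

```text
t: 31.83
eef_pos: [0.4936, -0.3097, 0.2047]
eef_rot: [0.004, 0.336, 0.942, -0.0]
force: [1.6, -0.5, -0.1]
grip_width: 0.0856
```

```bash
python3 -c "
from g import *
P=find(['medium','buffer','can','oil'],['wrist','scene','side'],save='zg',z0=.004)
for p in P:
    for d in r.masks_of('blower',p)[:1]:
        x=d['rect']; print('blower',p['n'],d['p'],x,ray(p,(x[0]+x[2]/2,x[1]+x[3]/2),.02))
go((.492,-.308,.2))"
```

```text
medium wrist p0.95 [293.6, 155.4, 44.4, 54.9] [ 0.4908 -0.3069] iou 0.95
medium scene p0.85 [384.5, 208.7, 14.4, 29.6] [ 0.4949 -0.3135] iou 0.75
medium side p0.69 [333.1, 177.0, 11.3, 28.4] [ 0.4867 -0.3132] iou 0.56
  BOTH medium [ 0.4903 -0.3069] iou 0.72
buffer wrist p0.78 [298.7, 93.0, 34.8, 36.5] [ 0.4357 -0.2617] iou 0.94
buffer scene p0.50 [391.7, 228.0, 11.5, 20.5] [ 0.4373 -0.2643] iou 0.84
  BOTH buffer [ 0.4355 -0.2618] iou 0.89
can scene p0.84 [230.3, 337.6, 21.2, 33.3] [0.384  0.3462] iou 0.95
oil scene p0.65 [232.8, 305.4, 21.3, 34.9] [0.4549 0.2935] iou 0.71
oil side p0.92 [301.2, 298.0, 16.0, 34.2] [0.4425 0.2994] iou 0.93
  BOTH oil [0.4419 0.3019] iou 0.81
blower wrist 0.55 [394.0, 2.3, 27.3, 45.9] [ 0.42126515 -0.12390948  0.02      ]
blower scene 0.71 [378.4, 227.5, 32.6, 29.0] [ 0.44156769 -0.265821    0.02      ]
blower side 0.7 [345.9, 231.6, 14.1, 10.7] [ 0.38052546 -0.09537573  0.02      ]
t 32.73 pos [ 0.4917 -0.3078  0.1998] jawaz 50.8 tilt 0.00 F [0.6 0.7 0.1] w 0.0854 j [-0.06  0.46  0.76  1.77 -0.36  1.06  1.71]
target (0.492, -0.308, 0.2) slide [-0.001, -0.0, -0.0] ang [0.0, -0.0, 0.0] rows 0.0
```

View pics/zg_wrist.png

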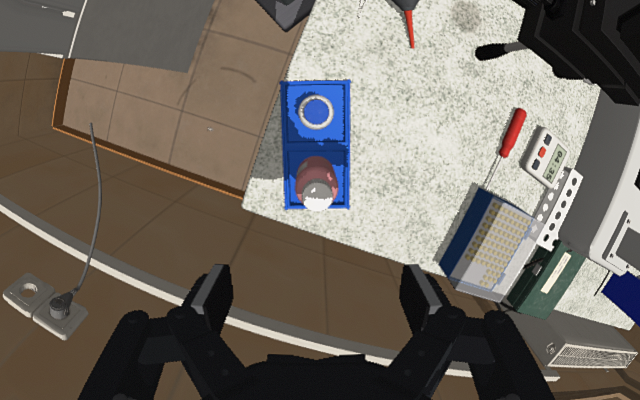

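View pics/zg_scene.png

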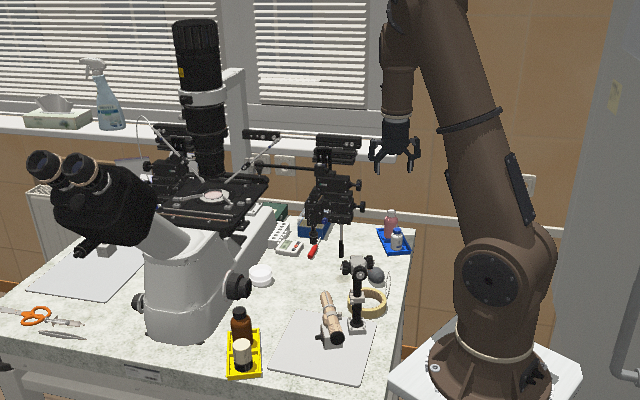

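```bash
python3 -c "
from station import r
print(r.finish_job())"
```

```text
the job is handed in; nothing more can be done
None
```

I placed all four items and handed the job in at about 33 s. The oil bottle and can are in the yellow tray; the pink and white bottles are in the blue tray. The arm was drawn clear with the gripper open. No verdict was reported.

- **Items:** The last pictures show all four standing upright. Their fitted positions are within about 5 mm of the pocket centres, using the clearest camera view of each.
- **Poor fits:** Some views were partly hidden and fitted badly. The scene camera put the oil bottle about 15 mm off, while the side camera agreed with where it was placed. Scene and side fits of the pink bottle differed from the wrist camera's by about 6 to 8 mm.
- **Forces:** Readings after each move stayed below about 12 N.
- **Dust blower:** I saw no sign that it moved; its box in the side camera stayed within about 2 pixels. The final scene-camera detection mistook the blue tray for it. The final wrist-camera detection put it about 45 mm off, but only part of it was in frame. I did not count either as evidence.

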